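Reset the locked gap adjuster of the milk analyser

ROBOT

A 6-joint arm with a two-finger parallel gripper is mounted at the origin on the work surface. World frame = base frame: x ahead of the robot, y to its left, z up, the work surface at z = 0. Lengths are in m, angles in degrees, forces in N, time in s.
With the tool pointing down it reaches from about 0.325 to 0.775 m from the base axis. Payload 5.5 kg.
Tool frame: the origin (TCP) lies between the finger pads; the fingertips stand 25 mm ahead of it and the grasp point (between the pads) lies 6 mm ahead of it; z points along the fingers, x is the direction in which the jaws open and shut, and the axes are right-handed (so a half turn about z gives the same grasp; the last joint's range is limited). The gripper opens to 85 mm and grips with 20 to 120 N. Pads are 22 mm wide; open, the fingers measure 114 mm over their backs; the gripper's body (76 mm by 85 mm) begins 54 mm behind the grasp point. The pads swing forward as they close: fully open they stand 13 mm farther back than shut.
Start: joints at [68.944, 5.22, 70.514, -0, 104.267, -3.249], TCP at [0.183, 0.571, 0.226] pointing down, gripper open.
Joint ranges: [-164.24, 164.24], [-49.07, 125.15], [9.68, 141.18], [-86.29, 266.29], [3.28, 154.24], [-151.56, 151.56]. Speed limits (degrees/s): [147.25, 147.25, 172.46, 180, 180, 180].

INTERFACE

Orientations are given as a 3x3 rotation matrix whose columns are the frame's x, y, z axes.
In Python, from bench import sensors, imaging, ticket, finder gives the robot as it stands. The module is installed in compiled form; this text tells all that it offers.
- The arm moves only by the tool play_rows, never from a script. Its argument "motion" is a list of rows, each an object of numbers: "claw": the closure, from -1 (fully open) to 1 (shut); "x", "y", "z": the shift along the tool's x, y, z normalised to -1 to 1, where 1 is 40 mm; "wx", "wy", "wz": the turn, a rotation vector about the tool's x, y, z normalised to -1 to 1, where 1 is 0.1 rad. In form: [{"claw": .., "x": .., "y": .., "z": .., "wx": .., "wy": .., "wz": ..}, ...]. A call has 1 to 8 rows; each row shifts and turns the commanded pose from where the row before left it, along the tool's axes as they then stand; what a row does not reach is not made up. A row lasts 1/8 s, in which the tool goes at most 62.5 mm and 10.7 degrees, less where a joint would pass 70% of its speed; a pose out of reach is approached as far as the arm can. A call with a number of a shift or a turn outside -1 to 1 is refused whole. A call with a gripper value outside its range is refused whole. The fingers move at their own pace and stop on an object; the grip force is fixed at half the most. Time passes only in rows, so rows that do not move let the fingers close. It gives the time, the measured TCP pose, the force and the opening at its end, in the units of the state.
- sensors.read_state(): the state, without advancing time (a new reading comes with each control period).
- imaging.capture(name): name is "scene" or "side" or "wrist"; returns (picture, depth): 384x512x3 uint8, red, green, blue; 384x512 float32, m along the optical axis (not along the pixel's ray), 0 where there is no reading.
- imaging.get_calibration(name): a dict with "fx", "fy", "cx", "cy" (pixels), "dist" ([k1, k2, p1, p2, k3] as OpenCV has them; the pictures are not rectified), "world_to_cam" (4x4, takes a point from world to camera coordinates). Camera axes: x right, y up, looking along -z (the intrinsics and any distortion apply to the point x, -y, -z); pixel columns grow to the right and rows downward; lengths in m; the calibration is good to about 2 mm. A picture is of the moment at which its call begins: read the wrist's pose just before it. get_calibration takes no time and is no camera call; for the wrist camera it gives the pose at the moment of the call.
- ticket.finish_job(): hands the job in, once; it reports no verdict.
Trained networks look in the newest picture that a camera, given by its name, has taken for a name from the list of things; names that differ only in an ending like _2 or _b are one class to them, and where a whole thing is asked for, a point or a joint stands for the part that bears it (a point fixed in the world has none). Each returns a list of dicts, best first, with "p" (0 to 1); they miss things now and then, are a little off and sometimes report something else, mostly with a low value. They report only what shows in the picture. A call takes as long as a camera call.
- finder.find_in(camera, query): "rect" ([left, top, width, height] as shares, 0 to 1, of the picture: columns of its width, rows of its height, round what is visible of it).
- finder.masks_of(camera, query): "region" (384x512 bool, what is visible of it) and "rect" ([left, top, width, height] as shares, 0 to 1, of the picture: columns of its width, rows of its height, round what is visible of it).
The state is a dict: "clock": time; "joints": joint angles; "joint_velocities": joint speeds; "effort": joint torques, N m; "tcp_pos": TCP position; "orientation": TCP orientation; "contact_force": force on the tool from outside, world axes, zero at the start; "torque": the same for the moment, N m; "opening": finger opening in m.
Only numpy, scipy, OpenCV 4.12 (cv2) and the standard library are available. Lean on these libraries where they do the work, as an engineer would, in place of code of your own. Each camera call takes 0.05 s, during which the arm holds its last target.

TASK

The gap adjuster on the milk analyser has to be reset: slacken its lock ring by swinging the ring's pins anticlockwise all the way back, turn the knob until the orange pointer aims at the green mark, then swing the lock ring clockwise again until it is firmly tight by feel (it should take about 0.65 N m in all), without overtightening it. Never force the knob while the ring is tight, do not disturb the things standing around, and leave everything released.

Things in the scene. Friction and masses are not known exactly. Their poses are not given: they have to be found in the camera images.
- analyser: white milk analyser, a low box 200 x 200 x 55 mm fixed to the table; origin under its centre on the table, z up, its top deck 55 mm above. The upright axis of the adjuster and lock ring passes through this origin. Heights below are above the deck.
- adjuster: adjuster on the upright axis: pointer arm below, knob on top. Origin on the axis, at table height at mid-range; x runs along the pointer, z up. It starts near mid-range (pointer along the analyser's +x) and turns 1.5 rad either way, climbing 4.8 mm per rad anticlockwise seen from above. Free, it turns with about 0.1 N m; while the lock ring is tight it is clamped fast.
- knob_grip (a point): point on the axis 87 mm above the deck (at mid-range) in the black knob's grip bar, which is 14 mm thick, 40 mm long along x and stands from 65 to 101 mm above the deck (on a round skirt 42 mm across); pinch it here across its thickness (y), fingers coming from above. Axes as adjuster.
- pointer_tip (a point): tip of the orange pointer arm (10 mm wide, 6 to 12 mm above the deck), 61.5 mm from the axis; its x axis points outward along the pointer.
- lock_ring: steel lock ring 72 mm across, 18 to 30 mm above the deck, turning on the axis under the knob; its cross bar (along y) bears two pins. Clockwise seen from above tightens. At the start it is tight. About 1.1 rad anticlockwise from there is its open stop; only swung nearly that far is the knob free over its range. Origin on the axis at table height, y towards the blue pin.
- blue_pin (a point): middle of the top of the lock ring's blue pin: upright, 12 mm thick, 58 mm from the axis, 33 mm tall, its top 63 mm above the deck. At the start it is near the analyser's +y side. The ring always drags with about 0.35 N m (6 N at a pin) and stays where left; when it starts to clamp, the torque grows beyond the drag by about 2 N m per rad.
- yellow_pin (a point): middle of the top of the yellow pin, like the blue one and opposite it. The angle where clamping starts shifts with the adjuster's setting, up to half a radian either way, so go by feel: tight is a total of 0.55 to 0.8 N m (9.5 to 14 N at a pin while it moves; paused, it reads 2 to 4 N less). Above 1 N m (17 N at a pin) it is overtightened.
- clamp: hidden clamp shoe inside the analyser, which the lock ring presses on the adjuster's flange; cannot be seen or reached. Its contact force on the adjuster is the clamping force: 83 N per N m of ring torque beyond the drag, 0 when slack; the drag keeps at most about 31 N of it after release.
- green_mark: green round stud 14 mm across, 5 mm high on the deck, 70 to 105 mm from the axis, 0.7 to 1.2 rad to the left or right of the analyser's +x: the wanted setting, where the pointer must aim; origin under its centre.
- red_mark: red round stud like the green one, on the other side: another setting, not wanted now.
- vial: small glass vial 20 mm across, 42 mm tall, standing loose on a rear corner of the deck; origin under its centre. Leave it standing.
- milk_red: milk bottle with red cap, 68 mm across, 210 mm tall, loose bystander.
- milk_green: milk bottle with green cap, 72 mm across, 230 mm tall, loose bystander.
- wash_bottle: clear bottle with blue cap, 60 mm across, 140 mm tall, loose bystander.
- cup: clear sample cup, 60 mm across, 50 mm tall, loose bystander.

How it is judged (in metres and radians):
On the way, in this order (a step that is already met when the one before it is completed fails the run):
1. the lock ring is slackened: the clamping force is gone (under 1 N) (contact force between clamp and adjuster below 1 N), for 0.2 s.
2. with the ring slack, the pointer is aimed at the green mark (the mark's centre within 4 mm of the pointer's line) (contact force between clamp and adjuster below 1 N and y of green_mark in the frame of pointer_tip between -0.004 and 0.004 m and x of green_mark in the frame of pointer_tip above 0 m), for 0.2 s.
3. the lock ring is tight again (clamping force over 12 N) (contact force between clamp and adjuster above 12 N), for 0.2 s.
At the end, for the whole second after the job is handed in: The pointer aims at the green mark (the mark's centre within 4 mm of the pointer's line), the lock ring clamps the adjuster with more than 12 N, the adjuster is at rest and the vial still stands (y of green_mark in the frame of pointer_tip between -0.004 and 0.004 m and x of green_mark in the frame of pointer_tip above 0 m and contact force between clamp and adjuster above 12 N and angular speed of adjuster below 0.05 rad/s and angle between vial's own z axis and vertical below 0.2 rad); the robot touches nothing.
It fails at once if the lock ring is overtightened: clamping force above 55 N (ring torque above about 1 N m) (contact force between clamp and adjuster above 55 N).
It fails at once if the adjuster is forced round while clamped (turning faster than 0.3 rad/s under more than 8 N of clamping force) (contact force between clamp and adjuster above 8 N and angular speed of adjuster above 0.3 rad/s).
It fails at once if a bystander is moved more than 30 mm (distance of any of vial, milk_red, milk_green, wash_bottle, cup from where it was at the start of the episode above 0.03 m).
It also fails if it takes over 72 s, if anything falls off the work surface, if the arm or the gripper's body presses on something with over 40 N, if the wrist force passes 120 N, or if a joint passes its speed limit or range.

## Working session

There is one attempt and no reset: what is moved stays moved. The work goes in short steps, Python scripts to look and compute and a tool call to move; the robot and the scene stay as the last step left them, time stands still between calls to the robot, and variables do not carry over. Pictures are saved under pics/ and viewed, and the job is handed in when it is done.

Besides the shell and the picture viewer there is one more tool, called after ">>>" in YAML: its name, and indented under it one key for each argument. play_rows: Moves the arm, as the interface text tells. Its arguments: {"type":"object","properties":{"motion":{"type":"array"}},"required":["motion"]}

```bash
mkdir -p pics; ls
python3 - <<'E'
from bench import sensors, imaging, ticket, finder
import cv2
s=sensors.read_state(); print(s)
for n in ["scene","side"]:
    p,d=imaging.capture(n); cv2.imwrite(f"pics/{n}0.png",p[:,:,::-1])
    c=imaging.get_calibration(n); print(n,c)
    for q in ["analyser","adjuster","knob_grip","pointer_tip","blue_pin","yellow_pin","green_mark","red_mark","vial","milk_red","milk_green","wash_bottle","cup"]:
        r=finder.find_in(n,q)
        print(q,[(round(x["p"],2),[round(x["rect"][0]*512),round(x["rect"][1]*384),round(x["rect"][2]*512),round(x["rect"][3]*384)]) for x in r[:2]])
E
```

```text
pics
{'clock': 0.0, 'joints': array([ 6.89449006e+01,  5.26406840e+00,  7.05817061e+01, -1.85568781e-03,
        1.04265856e+02, -3.24830261e+00]), 'joint_velocities': array([-0.02202678,  0.03755571,  0.01812147, -0.12662479, -0.03395941,
       -0.10217853]), 'effort': array([-2.11833176e-03, -4.58726764e+01, -4.18012691e+01, -2.69554830e-04,
        1.16561478e-02, -5.63190412e-06]), 'tcp_pos': array([0.18339075, 0.57098675, 0.22524254]), 'orientation': array([[ 3.05815167e-01,  9.52090665e-01, -6.70668162e-04],
       [ 9.52088910e-01, -3.05815893e-01, -1.82951109e-03],
       [-1.94696141e-03, -7.90434794e-05, -9.99998102e-01]]), 'contact_force': array([-1.01408047, -1.14817711,  0.03615519]), 'torque': array([-0.01868862, -0.0349472 , -0.0068649 ]), 'opening': 0.08530921161370747}
scene {'fx': 382.1209719782909, 'fy': 382.1209719782909, 'cx': 256.954238443175, 'cy': 191.23643073356445, 'dist': array([-0.00430338,  0.        ,  0.        ,  0.        ,  0.        ]), 'world_to_cam': array([[-8.88380982e-01,  4.59106778e-01,  4.44367291e-04,
         4.51600948e-01],
       [-2.4
[... 988 characters left out ...]
 [ 0.14944724,  0.46175708,  0.87432598, -0.19249287],
       [-0.25187978, -0.83730543,  0.48525888, -1.07669952],
       [ 0.        ,  0.        ,  0.        ,  1.        ]])}
analyser [(0.87, [237, 201, 82, 75])]
adjuster [(0.74, [271, 202, 29, 31])]
knob_grip [(0.57, [267, 201, 35, 31])]
pointer_tip [(0.91, [272, 201, 29, 33])]
blue_pin [(0.75, [264, 218, 32, 26])]
yellow_pin [(0.55, [264, 216, 28, 29])]
green_mark [(0.2, [264, 220, 30, 23])]
red_mark [(0.35, [239, 98, 26, 66])]
vial [(0.58, [246, 200, 5, 13])]
milk_red [(0.75, [193, 114, 27, 58]), (0.42, [270, 200, 30, 34])]
milk_green [(0.75, [240, 99, 23, 64])]
wash_bottle [(0.59, [235, 319, 31, 46])]
cup [(0.95, [318, 304, 30, 32])]
```

Run:
```python
import cv2
a=cv2.imread("pics/scene0.png");b=cv2.imread("pics/side0.png")
cv2.imwrite("pics/c1.png",cv2.resize(b[180:300,200:360],None,fx=5,fy=5,interpolation=cv2.INTER_CUBIC))
cv2.imwrite("pics/c2.png",cv2.resize(a[140:240,180:313],None,fx=6,fy=6,interpolation=cv2.INTER_CUBIC))
```

```text
(no output)
```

View pics/side0.png

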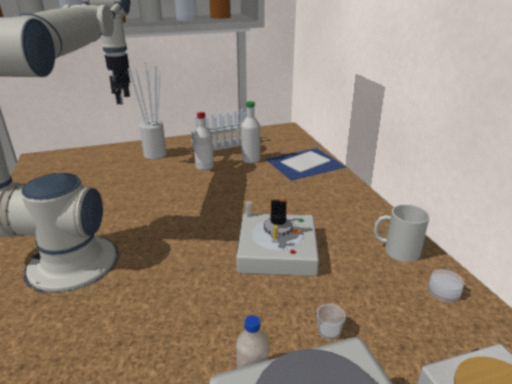

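View pics/c1.png

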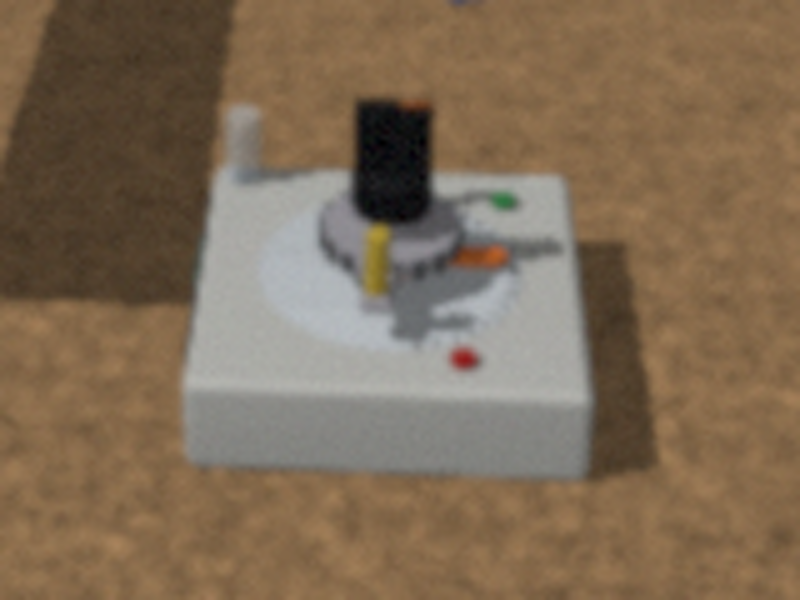

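View pics/c2.png

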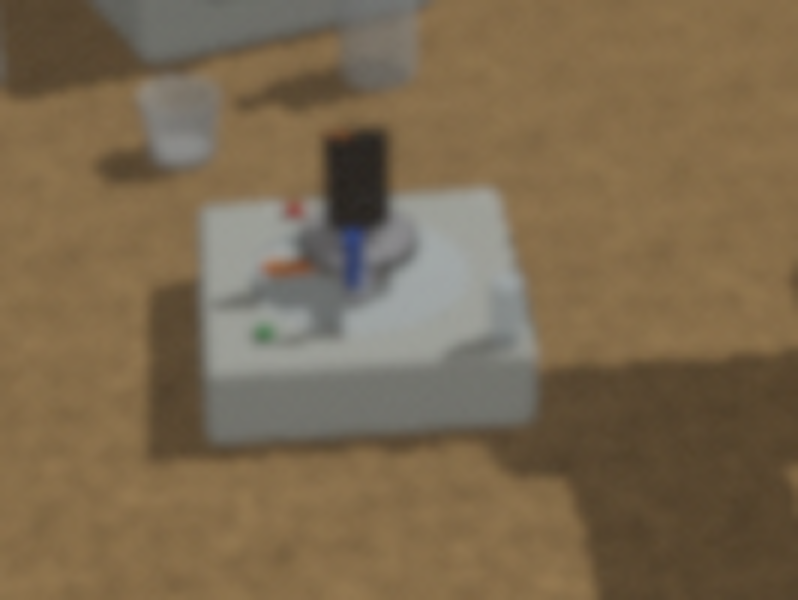

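View pics/scene0.png

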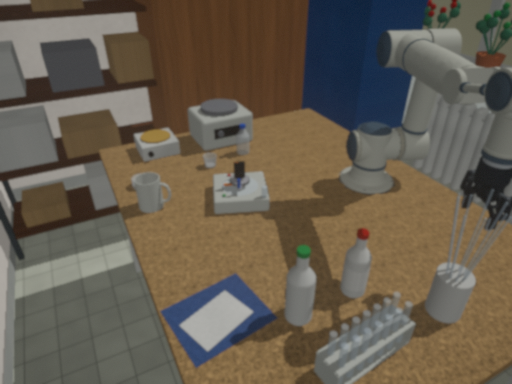

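The side view shows the white box at columns 237–318. The yellow pin faces the camera, the orange pointer aims to image right (about 300,231), the green stud is on the far side (300,220), the red stud on the near side (293,252), and the vial is at the far-left corner (249,214). Next I'll localise the box coarsely.

```bash
cat > h.py <<'E'
import numpy as np, cv2
from bench import sensors, imaging, finder
def ray(n,u,v,c=None):
    c=c or imaging.get_calibration(n)
    K=np.array([[c['fx'],0,c['cx']],[0,c['fy'],c['cy']],[0,0,1]])
    q=cv2.undistortPoints(np.array([[[u,v]]],float),K,np.array(c['dist']))[0,0]
    T=np.array(c['world_to_cam']); R=T[:3,:3];t=T[:3,3]
    d=R.T@np.array([q[0],-q[1],-1.]); o=-R.T@t
    return o,d
def onz(n,u,v,z,c=None):
    o,d=ray(n,u,v,c); return o+d*(z-o[2])/d[2]
def proj(n,P,c=None):
    c=c or imaging.get_calibration(n)
    T=np.array(c['world_to_cam']);P=np.atleast_2d(P);X=P@T[:3,:3].T+T[:3,3]
    K=np.array([[c['fx'],0,c['cx']],[0,c['fy'],c['cy']],[0,0,1]])
    X=X*[1,-1,-1]
    return cv2.projectPoints(X,np.zeros(3),np.zeros(3),K,np.array(c['dist']))[0][:,0]
E
python3 - <<'E'
from h import *
np.set_printoptions(precision=4,suppress=True)
for nm,u,v,z in [("fl",220,170,.055),("fr",568,175,.055),("nl",185,385,.055),("nr",592,395,.055),("knobtop",395,105,.156),("green",504,201,.06),("red",465,358,.06),("yel",377,228,.118),("ptr",505,257,.067),("vialbase",245,180,.055)]:
    print("side",nm,onz("side",200+u/5,180+v/5,z))
for nm,u,v,z in [("c1",200,205,.055),("c2",497,190,.055),("c3",207,375,.055),("c4",535,357,.055),("knobtop",357,135,.156),("green",264,333,.06),("red",293,210,.06),("blue",353,230,.118),("ptr",265,268,.067)]:
    print("scene",nm,onz("scene",180+u/6,140+v/6,z))
for n,u,v,z in [("side",204,165,0),("side",251,160,0),("side",252,362,0),("side",331,330,0),("scene",355,290,0),("scene",300,318,0),("scene",210,165,0),("scene",243,156,0)]:
    print(n,u,v,onz(n,u,v,z))
c=imaging.get_calibration("wrist");print(c)
T=c['world_to_cam'];print(-T[:3,:3].T@T[:3,3])
E
```

```text
side fl [0.4632 0.0017 0.055 ]
side fr [ 0.6485 -0.0632  0.055 ]
side nl [ 0.3934 -0.1784  0.055 ]
side nr [ 0.5779 -0.2449  0.055 ]
side knobtop [ 0.5214 -0.1191  0.156 ]
side green [ 0.6007 -0.0836  0.06  ]
side red [ 0.528  -0.2058  0.06  ]
side yel [ 0.4953 -0.1667  0.118 ]
side ptr [ 0.576  -0.1419  0.067 ]
side vialbase [ 0.4737 -0.0126  0.055 ]
scene c1 [ 0.5786 -0.2414  0.055 ]
scene c2 [ 0.3946 -0.1687  0.055 ]
scene c3 [ 0.6489 -0.055   0.055 ]
scene c4 [0.468  0.0171 0.055 ]
scene knobtop [ 0.5217 -0.1125  0.156 ]
scene green [ 0.6042 -0.0738  0.06  ]
scene red [ 0.5298 -0.1993  0.06  ]
scene blue [ 0.5452 -0.0702  0.118 ]
scene ptr [ 0.5786 -0.1311  0.067 ]
side 204 165 [0.4368 0.4642 0.    ]
side 251 160 [0.6209 0.4513 0.    ]
side 252 362 [ 0.353  -0.4316  0.    ]
side 331 330 [ 0.5352 -0.4061 -0.    ]
scene 355 290 [0.4322 0.458  0.    ]
scene 300 318 [0.6231 0.4679 0.    ]
scene 210 165 [ 0.5297 -0.4118  0.    ]
scene 243 156 [ 0.3628 -0.4219  0.    ]
{'fx': 320.7042877694875, 'fy': 320.7042877694875, 'cx': 250.71538434625404, 'cy': 192.2976249513022, 'dist': array([0.0019, 0.    , 0.    , 0.    , 0.    ]), 'world_to_cam': array([[ 0.3068,  0.9518,  0.0004, -0.6001],
       [-0.9109,  0.2937, -0.2899,  0.0373],
       [-0.2761,  0.0886,  0.957 , -0.3786],
       [ 0.    ,  0.    ,  0.    ,  1.    ]])}
[0.1135 0.5938 0.3734]
```

```bash
cat > plan.py <<'E'
import numpy as np, json, sys
from scipy.spatial.transform import Rotation as Ro
from bench import sensors
def R_down(psi):
    c,s=np.cos(psi),np.sin(psi); return np.array([[c,s,0],[s,-c,0],[0,0,-1.]])
def rows(targets,claw,step=0.04,dw=0.1,start=None):
    """targets: list of (pos,psi_deg); one-shot rows, subdivided"""
    s=sensors.read_state()
    p,R=(s['tcp_pos'],s['orientation']) if start is None else start
    out=[]
    for tp,psi in targets:
        Rt=R_down(np.radians(psi)); tp=np.array(tp)
        w=Ro.from_matrix(R.T@Rt).as_rotvec()
        n=int(max(np.ceil(np.linalg.norm(tp-p)/step-1e-6),np.ceil(np.abs(w).max()/dw-1e-6),1))
        p0=p;R0=R
        for i in range(1,n+1):
            Rn=R0@Ro.from_rotvec(w*i/n).as_matrix(); pn=p0+(tp-p0)*i/n
            d=R.T@(pn-p)/0.04; r=w/n/0.1
            row=dict(claw=claw,x=round(d[0],2),y=round(d[1],2),z=round(d[2],2),wx=round(r[0],2),wy=round(r[1],2),wz=round(r[2],2))
            out.append(row)
            R=R@Ro.from_rotvec(np.array([row[k] for k in('wx','wy','wz')])*.1).as_matrix() if False else Rn
            p=pn
    return out
def show(rs):
    for i in range(0,len(rs),8): print(json.dumps(rs[i:i+8]))
E
python3 - <<'E'
from plan import *
show(rows([([.30,.35,.33],45),([.50,-.175,.25],-20.5)],-1))
E
```

```text
[{"claw": -1, "x": -0.63, "y": 0.64, "z": -0.37, "wx": -0.0, "wy": -0.0, "wz": 0.68}, {"claw": -1, "x": -0.58, "y": 0.68, "z": -0.37, "wx": -0.0, "wy": -0.0, "wz": 0.68}, {"claw": -1, "x": -0.53, "y": 0.72, "z": -0.37, "wx": -0.0, "wy": -0.0, "wz": 0.68}, {"claw": -1, "x": -0.48, "y": 0.75, "z": -0.37, "wx": -0.0, "wy": -0.0, "wz": 0.68}, {"claw": -1, "x": -0.43, "y": 0.78, "z": -0.37, "wx": -0.0, "wy": -0.0, "wz": 0.68}, {"claw": -1, "x": -0.38, "y": 0.81, "z": -0.37, "wx": -0.0, "wy": -0.0, "wz": 0.68}, {"claw": -1, "x": -0.32, "y": 0.83, "z": -0.37, "wx": -0.0, "wy": -0.0, "wz": 0.68}, {"claw": -1, "x": -0.38, "y": 0.85, "z": 0.13, "wx": -0.0, "wy": 0.0, "wz": 0.76}]
[{"claw": -1, "x": -0.32, "y": 0.88, "z": 0.13, "wx": -0.0, "wy": 0.0, "wz": 0.76}, {"claw": -1, "x": -0.25, "y": 0.9, "z": 0.13, "wx": -0.0, "wy": 0.0, "wz": 0.76}, {"claw": -1, "x": -0.18, "y": 0.92, "z": 0.13, "wx": -0.0, "wy": 0.0, "wz": 0.76}, {"claw": -1, "x": -0.11, "y": 0.93, "z": 0.13, "wx": -0.0, "wy": 0.0, "wz": 0.76}, {"claw": -1, "x": -0.04, "y": 0.94, "z": 0.13, "wx": -0.0, "wy": 0.0, "wz": 0.76}, {"claw": -1, "x": 0.03, "y": 0.94, "z": 0.13, "wx": -0.0, "wy": 0.0, "wz": 0.76}, {"claw": -1, "x": 0.1, "y": 0.93, "z": 0.13, "wx": -0.0, "wy": 0.0, "wz": 0.76}, {"claw": -1, "x": 0.18, "y": 0.92, "z": 0.13, "wx": -0.0, "wy": 0.0, "wz": 0.76}]
[{"claw": -1, "x": 0.24, "y": 0.9, "z": 0.13, "wx": -0.0, "wy": 0.0, "wz": 0.76}, {"claw": -1, "x": 0.31, "y": 0.88, "z": 0.13, "wx": -0.0, "wy": 0.0, "wz": 0.76}, {"claw": -1, "x": 0.38, "y": 0.86, "z": 0.13, "wx": -0.0, "wy": 0.0, "wz": 0.76}, {"claw": -1, "x": 0.44, "y": 0.82, "z": 0.13, "wx": -0.0, "wy": 0.0, "wz": 0.76}, {"claw": -1, "x": 0.5, "y": 0.79, "z": 0.13, "wx": -0.0, "wy": 0.0, "wz": 0.76}, {"claw": -1, "x": 0.56, "y": 0.75, "z": 0.13, "wx": -0.0, "wy": 0.0, "wz": 0.76}]
```

>>> play_rows:
  motion:
    - {"claw": -1, "x": -0.63, "y": 0.64, "z": -0.37, "wx": 0, "wy": 0, "wz": 0.68}
    - {"claw": -1, "x": -0.58, "y": 0.68, "z": -0.37, "wx": 0, "wy": 0, "wz": 0.68}
    - {"claw": -1, "x": -0.53, "y": 0.72, "z": -0.37, "wx": 0, "wy": 0, "wz": 0.68}
    - {"claw": -1, "x": -0.48, "y": 0.75, "z": -0.37, "wx": 0, "wy": 0, "wz": 0.68}
    - {"claw": -1, "x": -0.43, "y": 0.78, "z": -0.37, "wx": 0, "wy": 0, "wz": 0.68}
    - {"claw": -1, "x": -0.38, "y": 0.81, "z": -0.37, "wx": 0, "wy": 0, "wz": 0.68}
    - {"claw": -1, "x": -0.32, "y": 0.83, "z": -0.37, "wx": 0, "wy": 0, "wz": 0.68}
    - {"claw": -1, "x": -0.38, "y": 0.85, "z": 0.13, "wx": 0, "wy": 0, "wz": 0.76}

```text
clock: 2.4
tcp_pos: [0.314, 0.3144, 0.3266]
orientation: [[0.761, 0.649, 0.003], [0.649, -0.761, 0.002], [0.004, 0.0, -1.0]]
contact_force: [-0.1, -0.6, 0.2]
opening: 0.0855
```

>>> play_rows:
  motion:
    - {"claw": -1, "x": -0.32, "y": 0.88, "z": 0.13, "wx": 0, "wy": 0, "wz": 0.76}
    - {"claw": -1, "x": -0.25, "y": 0.9, "z": 0.13, "wx": 0, "wy": 0, "wz": 0.76}
    - {"claw": -1, "x": -0.18, "y": 0.92, "z": 0.13, "wx": 0, "wy": 0, "wz": 0.76}
    - {"claw": -1, "x": -0.11, "y": 0.93, "z": 0.13, "wx": 0, "wy": 0, "wz": 0.76}
    - {"claw": -1, "x": -0.04, "y": 0.94, "z": 0.13, "wx": 0, "wy": 0, "wz": 0.76}
    - {"claw": -1, "x": 0.03, "y": 0.94, "z": 0.13, "wx": 0, "wy": 0, "wz": 0.76}
    - {"claw": -1, "x": 0.1, "y": 0.93, "z": 0.13, "wx": 0, "wy": 0, "wz": 0.76}
    - {"claw": -1, "x": 0.18, "y": 0.92, "z": 0.13, "wx": 0, "wy": 0, "wz": 0.76}

```text
clock: 3.4
tcp_pos: [0.4197, 0.0335, 0.2833]
orientation: [[0.995, 0.097, 0.001], [0.097, -0.995, 0.0], [0.001, 0.0, -1.0]]
contact_force: [-0.2, 0.5, 0.3]
opening: 0.0857
```

>>> play_rows:
  motion:
    - {"claw": -1, "x": 0.24, "y": 0.9, "z": 0.13, "wx": 0, "wy": 0, "wz": 0.76}
    - {"claw": -1, "x": 0.31, "y": 0.88, "z": 0.13, "wx": 0, "wy": 0, "wz": 0.76}
    - {"claw": -1, "x": 0.38, "y": 0.86, "z": 0.13, "wx": 0, "wy": 0, "wz": 0.76}
    - {"claw": -1, "x": 0.44, "y": 0.82, "z": 0.13, "wx": 0, "wy": 0, "wz": 0.76}
    - {"claw": -1, "x": 0.5, "y": 0.79, "z": 0.13, "wx": 0, "wy": 0, "wz": 0.76}
    - {"claw": -1, "x": 0.56, "y": 0.75, "z": 0.13, "wx": 0, "wy": 0, "wz": 0.76}
    - {"claw": -1, "x": 0, "y": 0, "z": 0, "wx": 0, "wy": 0, "wz": 0}
    - {"claw": -1, "x": 0, "y": 0, "z": 0, "wx": 0, "wy": 0, "wz": 0}

```text
clock: 4.4
tcp_pos: [0.4988, -0.1746, 0.2521]
orientation: [[0.938, -0.348, -0.0], [-0.348, -0.938, 0.0], [-0.0, -0.0, -1.0]]
contact_force: [1.2, 0.1, 1.0]
opening: 0.0854
```

Run:
```python
from h import *
import pickle
s=sensors.read_state();print(s['clock'],s['joints'],s['tcp_pos'],s['contact_force'])
c=imaging.get_calibration("wrist")
p,d=imaging.capture("wrist"); cv2.imwrite("pics/w1.png",cv2.resize(p[:,:,::-1],(800,600)))
cv2.imwrite("pics/w1raw.png",p[:,:,::-1]);pickle.dump((c,d),open("w1.pkl","wb"))
for q in ["analyser","knob_grip","pointer_tip","blue_pin","yellow_pin","green_mark","red_mark","vial"]:
    r=finder.find_in("wrist",q)
    print(q,[(round(x["p"],2),[round(x["rect"][0]*512),round(x["rect"][1]*384),round(x["rect"][2]*512),round(x["rect"][3]*384)]) for x in r[:2]])
```

```text
4.4 [-2.29946623e+01 -5.40242511e+00  7.85112916e+01  2.42217123e-02
  1.06906640e+02 -2.62743517e+00] [ 0.4988173  -0.1745939   0.25209983] [1.19252979 0.11138511 0.96503203]
analyser [(0.79, [150, 0, 206, 200])]
knob_grip [(0.65, [228, 83, 84, 52]), (0.26, [315, 285, 46, 55])]
pointer_tip [(0.73, [228, 80, 86, 53]), (0.6, [212, 28, 81, 152])]
blue_pin [(0.58, [214, 29, 75, 152]), (0.18, [227, 86, 86, 46])]
yellow_pin [(0.57, [211, 28, 78, 155])]
green_mark [(0.56, [313, 33, 14, 11])]
red_mark [(0.43, [280, 173, 14, 13])]
vial [(0.67, [142, 0, 32, 27]), (0.66, [312, 285, 48, 54])]
```

View pics/w1.png

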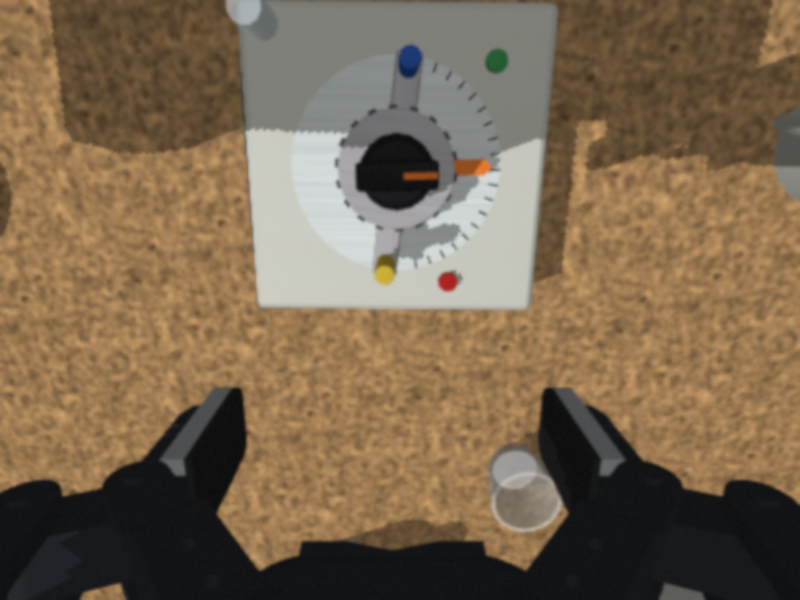

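```bash
cat > meas.py <<'E'
from h import *
def blob(img,kind,box=None):
    hsv=cv2.cvtColor(img,cv2.COLOR_BGR2HSV)
    lo,hi={'green':((50,120,40),(80,255,255)),'red':((172,150,80),(180,255,255)),'blue':((108,130,40),(125,255,255)),'yellow':((22,160,60),(32,255,255)),'orange':((5,200,150),(15,255,255))}[kind]
    m=cv2.inRange(hsv,lo,hi)
    if box: 
        k=np.zeros_like(m);k[box[1]:box[3],box[0]:box[2]]=1;m*=k
    n,l,st,ce=cv2.connectedComponentsWithStats(m)
    return [(st[i][4],tuple(st[i][:4]),tuple(np.round(ce[i],1))) for i in range(1,n) if st[i][4]>8]
E
python3 - <<'E'
from meas import *
import pickle
np.set_printoptions(precision=4,suppress=True)
c,d=pickle.load(open("w1.pkl","rb"))
img=cv2.imread("pics/w1raw.png")
for k in ['green','red','blue','yellow','orange']:
    print(k,blob(img,k,(150,0,360,200)))
f=.64
for nm,u,v,z in [("fr",557,4,.055),("nr",528,309,.055),("nl",260,306,.055),("blue",411,53,.118),("yellow",385,275,.118),("green",497,59,.06),("red",448,280,.06),("ptrtip",491,167,.067),("knobtop",397,177,.156)]:
    print(nm,onz("wrist",u*f,v*f,z,c), d[int(v*f),int(u*f)])
E
```

```text
green [(np.int32(131), (np.int32(312), np.int32(32), np.int32(12), np.int32(14)), (np.float64(317.5), np.float64(38.5)))]
red []
blue [(np.int32(208), (np.int32(256), np.int32(29), np.int32(13), np.int32(20)), (np.float64(261.8), np.float64(38.5)))]
yellow [(np.int32(152), (np.int32(241), np.int32(164), np.int32(11), np.int32(17)), (np.float64(245.9), np.float64(172.3)))]
orange [(np.int32(45), (np.int32(303), np.int32(103), np.int32(9), np.int32(7)), (np.float64(307.3), np.float64(106.4)))]
fr [ 0.6485 -0.0614  0.055 ] 0.354481
nr [ 0.5784 -0.2432  0.055 ] 0.36305416
nl [ 0.3983 -0.1737  0.055 ] 0.36281008
blue [ 0.5504 -0.065   0.118 ] 0.2575097
yellow [ 0.4969 -0.1693  0.118 ] 0.29086083
green [ 0.6043 -0.0783  0.06  ] 0.30908874
red [ 0.5311 -0.2012  0.06  ] 0.35074198
ptrtip [ 0.5806 -0.138   0.067 ] 0.33227447
knobtop [ 0.5228 -0.1182  0.156 ] 0.23716262
```

Run:
```python
from plan import *
show(rows([([.497,-.1693,.20],-27.2),([.497,-.1693,.12],-27.2)],0.3))
```

```text
[{"claw": 0.3, "x": -0.05, "y": -0.05, "z": 0.65, "wx": 0.0, "wy": -0.0, "wz": 0.6}, {"claw": 0.3, "x": -0.05, "y": -0.05, "z": 0.65, "wx": 0.0, "wy": -0.0, "wz": 0.6}, {"claw": 0.3, "x": -0.0, "y": 0.0, "z": 1.0, "wx": -0.0, "wy": 0.0, "wz": -0.0}, {"claw": 0.3, "x": -0.0, "y": 0.0, "z": 1.0, "wx": -0.0, "wy": 0.0, "wz": -0.0}]
```

>>> play_rows:
  motion:
    - {"claw": 0.3, "x": -0.05, "y": -0.05, "z": 0.65, "wx": 0, "wy": 0, "wz": 0.6}
    - {"claw": 0.3, "x": -0.05, "y": -0.05, "z": 0.65, "wx": 0, "wy": 0, "wz": 0.6}
    - {"claw": 0.3, "x": 0, "y": 0, "z": 0, "wx": 0, "wy": 0, "wz": 0}
    - {"claw": 0.3, "x": 0, "y": 0, "z": 0, "wx": 0, "wy": 0, "wz": 0}
    - {"claw": 0.3, "x": 0, "y": 0, "z": 0, "wx": 0, "wy": 0, "wz": 0}

```text
clock: 5.48
tcp_pos: [0.4973, -0.1701, 0.2016]
orientation: [[0.889, -0.458, 0.002], [-0.458, -0.889, -0.001], [0.002, -0.0, -1.0]]
contact_force: [-0.2, 1.1, -0.1]
opening: 0.0302
```

Run:
```python
from h import *
p,d=imaging.capture("wrist"); cv2.imwrite("pics/w2.png",cv2.resize(p[:,:,::-1],(800,600)))
print(proj("wrist",[[.497,-.1693,.118]])/.64)
```

```text
[[389.59970073 307.85829336]]
```

View pics/w2.png

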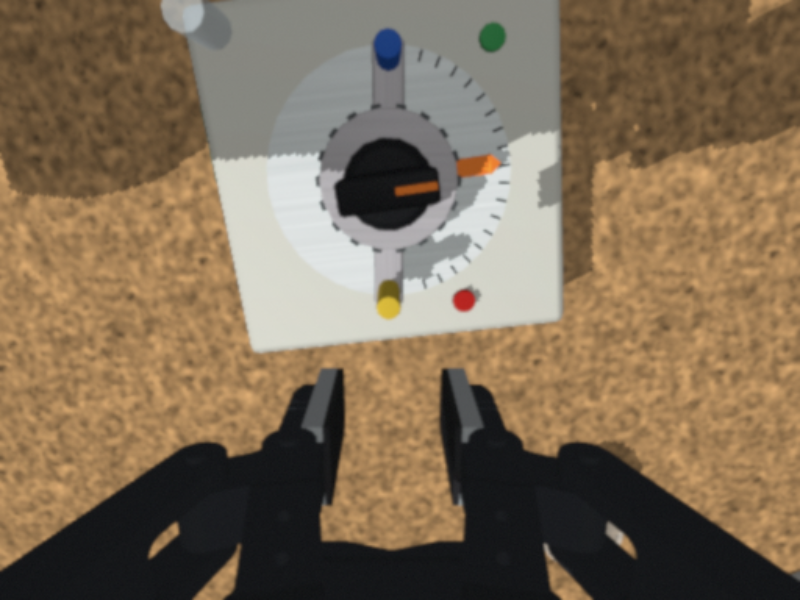

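The yellow pin top sits at (389,307), as predicted, and is centred between the fingers. I'll descend now.

>>> play_rows:
  motion:
    - {"claw": 0.3, "x": 0, "y": 0, "z": 0.65, "wx": 0, "wy": 0, "wz": 0}
    - {"claw": 0.3, "x": 0, "y": 0, "z": 0.65, "wx": 0, "wy": 0, "wz": 0}
    - {"claw": 0.3, "x": 0, "y": 0, "z": 0.65, "wx": 0, "wy": 0, "wz": 0}
    - {"claw": 0.3, "x": 0, "y": 0, "z": 0, "wx": 0, "wy": 0, "wz": 0}
    - {"claw": 0.3, "x": 0, "y": 0, "z": 0, "wx": 0, "wy": 0, "wz": 0}

```text
clock: 6.15
tcp_pos: [0.4973, -0.17, 0.1236]
orientation: [[0.889, -0.458, 0.002], [-0.458, -0.889, -0.001], [0.002, -0.0, -1.0]]
contact_force: [0.7, 0.3, 0.4]
opening: 0.0297
```

Run:
```python
from h import *
p,d=imaging.capture("wrist"); cv2.imwrite("pics/w3.png",cv2.resize(p[:,:,::-1],(800,600)))
```

```text
(no output)
```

View pics/w3.png

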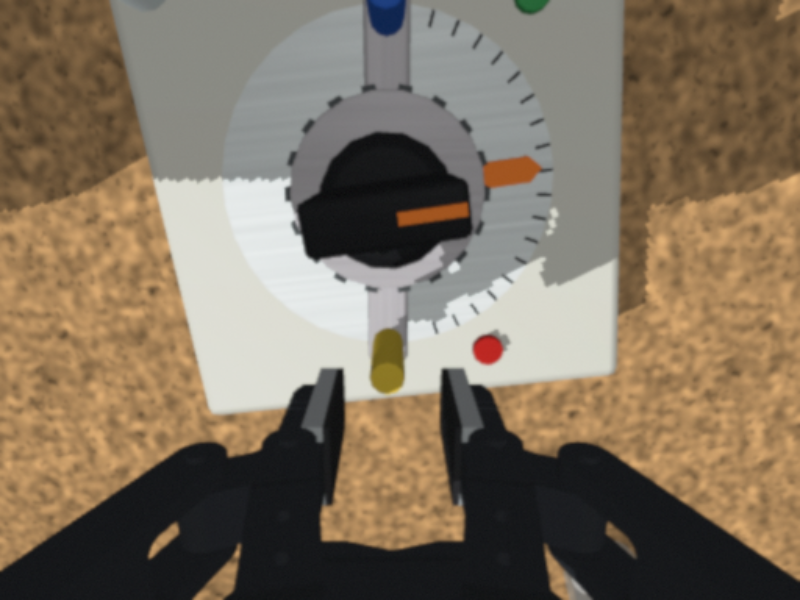

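>>> play_rows:
  motion:
    - {"claw": 0.3, "x": 0.12, "y": 0, "z": 0.08, "wx": 0, "wy": 0, "wz": 0}
    - {"claw": 0.3, "x": 0.105, "y": 0, "z": 0, "wx": 0, "wy": 0, "wz": 0}
    - {"claw": 0.3, "x": 0, "y": 0, "z": 0, "wx": 0, "wy": 0, "wz": 0}
    - {"claw": 0.3, "x": 0.072, "y": -0.013, "z": 0, "wx": 0, "wy": 0, "wz": -0.5}
    - {"claw": 0.3, "x": 0.072, "y": -0.013, "z": 0, "wx": 0, "wy": 0, "wz": -0.5}

```text
clock: 6.82
tcp_pos: [0.5105, -0.1755, 0.1188]
orientation: [[0.931, -0.366, -0.0], [-0.366, -0.931, 0.0], [-0.0, 0.0, -1.0]]
contact_force: [-0.8, -0.2, -0.7]
opening: 0.03
```

>>> play_rows:
  motion:
    - {"claw": 0.3, "x": 0.144, "y": -0.03, "z": 0, "wx": 0, "wy": 0, "wz": -1}
    - {"claw": 0.3, "x": 0.144, "y": -0.03, "z": 0, "wx": 0, "wy": 0, "wz": -1}
    - {"claw": 0.3, "x": 0.144, "y": -0.03, "z": 0, "wx": 0, "wy": 0, "wz": -1}

```text
clock: 7.2
tcp_pos: [0.5281, -0.1767, 0.1188]
orientation: [[0.997, -0.073, -0.0], [-0.073, -0.997, 0.0], [-0.0, -0.0, -1.0]]
contact_force: [-0.4, 0.5, 0.3]
opening: 0.0297
```

Run:
```python
from h import *
s=sensors.read_state();R=s['orientation'];print(s['tcp_pos'],R.T@s['contact_force'],R.T@s['torque'],s['opening'])
p,d=imaging.capture("wrist"); cv2.imwrite("pics/w4.png",cv2.resize(p[:,:,::-1],(800,600)))
```

```text
[ 0.52811261 -0.17674161  0.11881136] [-0.40177764 -0.5137155  -0.32827384] [-0.01304959  0.06689204 -0.00265134] 0.029727283228838598
```

View pics/w4.png

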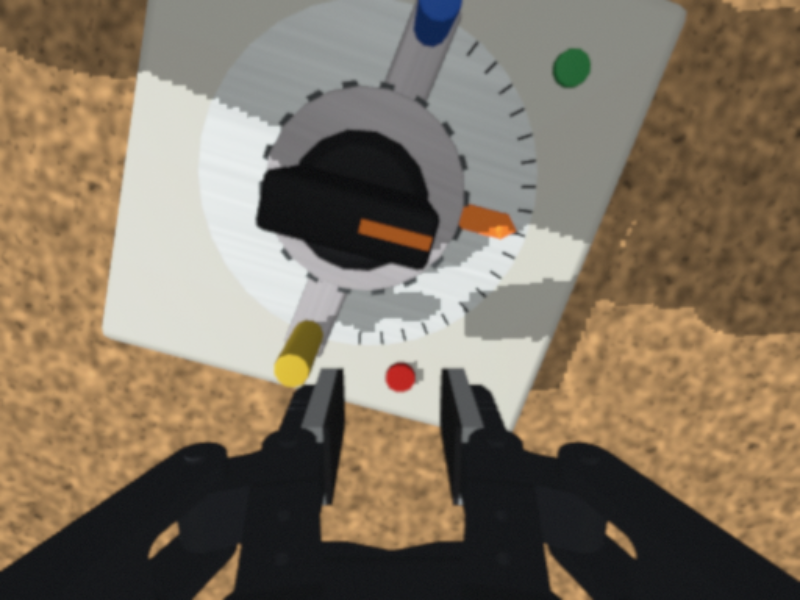

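Run:
```python
from h import *
s=sensors.read_state();R=s['orientation'];t=s['tcp_pos']
P=[t+R@np.array(v) for v in [(0,0,0),(0,0,.006),(0,0,.025),(-.015,0,.025),(.015,0,.025),(-.015,-.011,.025),(.015,.011,.025)]]
print(proj("wrist",P)/.64); print(proj("wrist",[[.4969,-.1693,.118],[.4969,-.1693,.095]])/.64)
p,d=imaging.capture("wrist")
for u,v in [(330,380),(330,430),(330,480),(455,380),(300,420)]:
    z=d[int(v*.64),int(u*.64)]; o,dd=ray("wrist",u*.64,v*.64); print(u,v,z,R.T@(o+dd*z-t))
for n in ["side","scene"]:
    p,d=imaging.capture(n); q=proj(n,[t])[0].astype(int);print(n,q)
    x0,y0=max(q[0]-50,0),max(q[1]-45,0)
    cv2.imwrite(f"pics/{n}5.png",cv2.resize(p[y0:y0+90,x0:x0+120,::-1],None,fx=6,fy=6,interpolation=cv2.INTER_CUBIC))
```

```text
[[390.73242067 387.29892039]
 [390.7628782  379.14046411]
 [390.84691136 356.63012852]
 [350.43634025 356.67194158]
 [431.25786561 356.58967341]
 [349.68748803 328.79057361]
 [430.62306551 383.53603543]]
[[290.92173051 371.79946287]
 [303.00171448 345.03456282]]
330 380 0.14333922 [-0.0176194  -0.01063492 -0.0163591 ]
330 430 0.121322066 [-0.01491541 -0.00874917 -0.03992493]
330 480 0.12203591 [-0.01508953  0.00328199 -0.04281803]
455 380 0.14350793 [ 0.01815376 -0.01029767 -0.0161993 ]
300 420 0.12937902 [-0.02366685 -0.00695927 -0.0320698 ]
side [289 225]
scene [230 164]
```

View pics/side5.png

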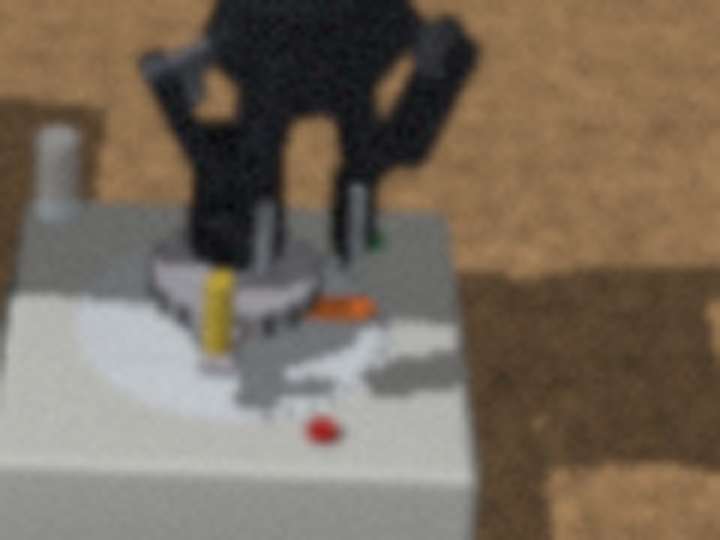

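View pics/scene5.png

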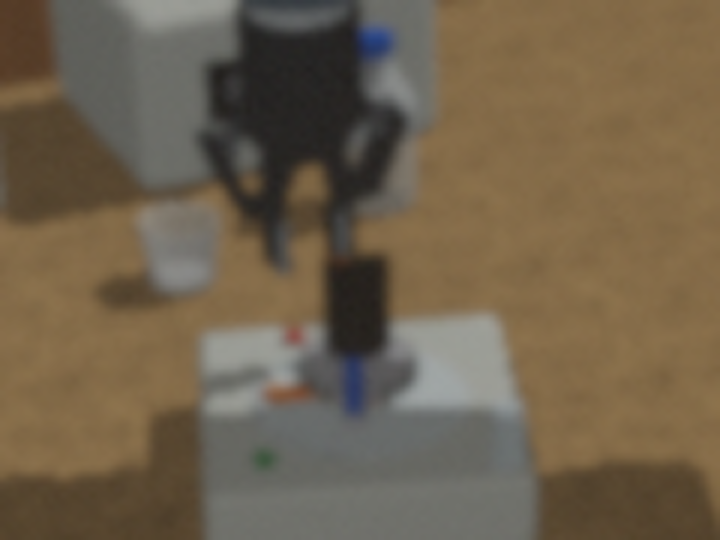

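Run:
```python
from h import *
np.set_printoptions(precision=4,suppress=True)
s=sensors.read_state();R=s['orientation'];t=s['tcp_pos']
def tri(a,b):
    (o1,d1),(o2,d2)=a,b
    A=np.c_[d1,-d2]; k=np.linalg.lstsq(A,o2-o1,rcond=None)[0]
    p1,p2=o1+k[0]*d1,o2+k[1]*d2; return (p1+p2)/2,np.linalg.norm(p1-p2)
for su,sv,cu,cv in [(283.2,225.3,237.2,160.7),(298.2,224.2,227.2,163.2)]:
    p,e=tri(ray("side",su,sv),ray("scene",cu,cv)); print(p,e,R.T@(p-t))
# wrist depth column profile of left pad in tool frame
p,d=imaging.capture("wrist")
for v in range(225,330,6):
  for u in (212,290):
    z=d[v,u]; o,dd=ray("wrist",u,v); print(u,v,R.T@(o+dd*z-t),end=' ')
  print()
```

```text
[ 0.5052 -0.1806  0.1263] 0.009055559037002586 [-0.0223  0.0057 -0.0075]
[ 0.544  -0.1844  0.1236] 0.006579407849203045 [ 0.0167  0.0064 -0.0048]
212 225 [-0.0273  0.0144  0.0644] 290 225 [0.0281 0.0143 0.0639] 
212 231 [-0.0274  0.0189  0.0641] 290 231 [0.0284 0.0192 0.0647] 
212 237 [-0.0178 -0.0107 -0.0101] 290 237 [ 0.0183 -0.0113 -0.0116] 
212 243 [-0.0169 -0.0111 -0.0174] 290 243 [ 0.0177 -0.0109 -0.0169] 
212 249 [-0.0164 -0.0107 -0.0223] 290 249 [ 0.017  -0.0109 -0.0228] 
212 255 [-0.0158 -0.0105 -0.0275] 290 255 [ 0.0164 -0.011  -0.0284] 
212 261 [-0.0149 -0.0116 -0.0344] 290 261 [ 0.0157 -0.0115 -0.0343] 
212 267 [-0.0149 -0.0097 -0.0356] 290 267 [ 0.0152 -0.0112 -0.0383] 
212 273 [-0.0148 -0.0076 -0.0366] 290 273 [ 0.0151 -0.0095 -0.0398] 
212 279 [-0.0148 -0.0056 -0.0377] 290 279 [ 0.015  -0.0078 -0.0412] 
212 285 [-0.0149 -0.0029 -0.0376] 290 285 [ 0.0153 -0.0043 -0.0398] 
212 291 [-0.0149 -0.0006 -0.0383] 290 291 [ 0.0151 -0.0031 -0.042 ] 
212 297 [-0.0148  0.0014 -0.0392] 290 297 [ 0.0152 -0.0004 -0.0418] 
212 303 [-0.0147  0.0031 -0.0406] 290 303 [ 0.0151  0.0015 -0.0429] 
212 309 [-0.0149  0.006  -0.0403] 290 309 [ 0.0154  0.0051 -0.0416] 
212 315 [-0.0147  0.0075 -0.042 ] 290 315 [ 0.0154  0.0074 -0.0422] 
212 321 [-0.0148  0.0101 -0.0422] 290 321 [ 0.0153  0.0092 -0.0434] 
212 327 [-0.0383  0.1464  0.1191] 290 327 [0.0392 0.1467 0.1194]
```

Neither pin moved. Stereo and wrist depth both put the fingertips at about TCP height (z≈0.125), which is higher than the data implied, so they passed just over the pin. I'll go back over the pin and use the measured tip height instead.

Run:
```python
from plan import *
show(rows([([.513,-.175,.132],-15),([.497,-.1693,.132],-27.2),([.497,-.1693,.087],-27.2)],0.3,step=.025))
```

```text
[{"claw": 0.3, "x": -0.19, "y": -0.01, "z": -0.17, "wx": 0.0, "wy": 0.0, "wz": 0.92}, {"claw": 0.3, "x": -0.19, "y": 0.01, "z": -0.17, "wx": 0.0, "wy": 0.0, "wz": 0.92}, {"claw": 0.3, "x": -0.14, "y": -0.01, "z": 0.0, "wx": 0.0, "wy": 0.0, "wz": 0.71}, {"claw": 0.3, "x": -0.14, "y": -0.0, "z": 0.0, "wx": 0.0, "wy": 0.0, "wz": 0.71}, {"claw": 0.3, "x": -0.14, "y": 0.01, "z": 0.0, "wx": 0.0, "wy": 0.0, "wz": 0.71}, {"claw": 0.3, "x": -0.0, "y": -0.0, "z": 0.56, "wx": -0.0, "wy": -0.0, "wz": 0.0}, {"claw": 0.3, "x": -0.0, "y": -0.0, "z": 0.56, "wx": -0.0, "wy": -0.0, "wz": 0.0}]
```

>>> play_rows:
  motion:
    - {"claw": 0.3, "x": -0.19, "y": -0.01, "z": -0.17, "wx": 0, "wy": 0, "wz": 0.92}
    - {"claw": 0.3, "x": -0.19, "y": 0.01, "z": -0.17, "wx": 0, "wy": 0, "wz": 0.92}
    - {"claw": 0.3, "x": -0.14, "y": -0.01, "z": 0, "wx": 0, "wy": 0, "wz": 0.71}
    - {"claw": 0.3, "x": -0.14, "y": 0, "z": 0, "wx": 0, "wy": 0, "wz": 0.71}
    - {"claw": 0.3, "x": -0.14, "y": 0.01, "z": 0, "wx": 0, "wy": 0, "wz": 0.71}
    - {"claw": 0.3, "x": 0, "y": 0, "z": 0, "wx": 0, "wy": 0, "wz": 0}
    - {"claw": 0.3, "x": 0, "y": 0, "z": 0.3, "wx": 0, "wy": 0, "wz": 0}
    - {"claw": 0.3, "x": 0, "y": 0, "z": 0, "wx": 0, "wy": 0, "wz": 0}

```text
clock: 8.45
tcp_pos: [0.4962, -0.1691, 0.1185]
orientation: [[0.89, -0.455, -0.003], [-0.455, -0.89, 0.001], [-0.003, 0.0, -1.0]]
contact_force: [-0.5, -1.1, 0.6]
opening: 0.0295
```

Run:
```python
from h import *
p,d=imaging.capture("wrist"); cv2.imwrite("pics/w6.png",cv2.resize(p[:,:,::-1],(800,600)))
```

```text
(no output)
```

View pics/w6.png

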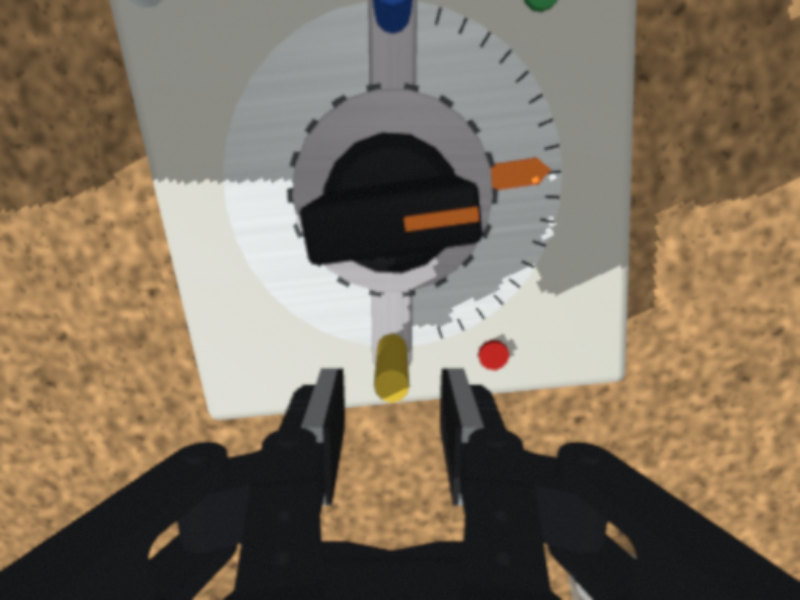

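>>> play_rows:
  motion:
    - {"claw": 0.3, "x": 0, "y": 0, "z": 0.4, "wx": 0, "wy": 0, "wz": 0}
    - {"claw": 0.3, "x": 0, "y": 0, "z": 0.4, "wx": 0, "wy": 0, "wz": 0}
    - {"claw": 0.3, "x": 0, "y": 0, "z": 0, "wx": 0, "wy": 0, "wz": 0}

```text
clock: 8.88
tcp_pos: [0.4956, -0.1689, 0.0856]
orientation: [[0.89, -0.456, -0.004], [-0.456, -0.89, 0.002], [-0.004, 0.0, -1.0]]
contact_force: [0.1, 0.8, -0.3]
opening: 0.03
```

Run:
```python
from h import *
p,d=imaging.capture("wrist"); cv2.imwrite("pics/w7.png",cv2.resize(p[:,:,::-1],(800,600)))
p,d=imaging.capture("side"); cv2.imwrite(f"pics/side7.png",cv2.resize(p[180:270,235:355,::-1],None,fx=6,fy=6,interpolation=cv2.INTER_CUBIC))
```

```text
(no output)
```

View pics/w7.png

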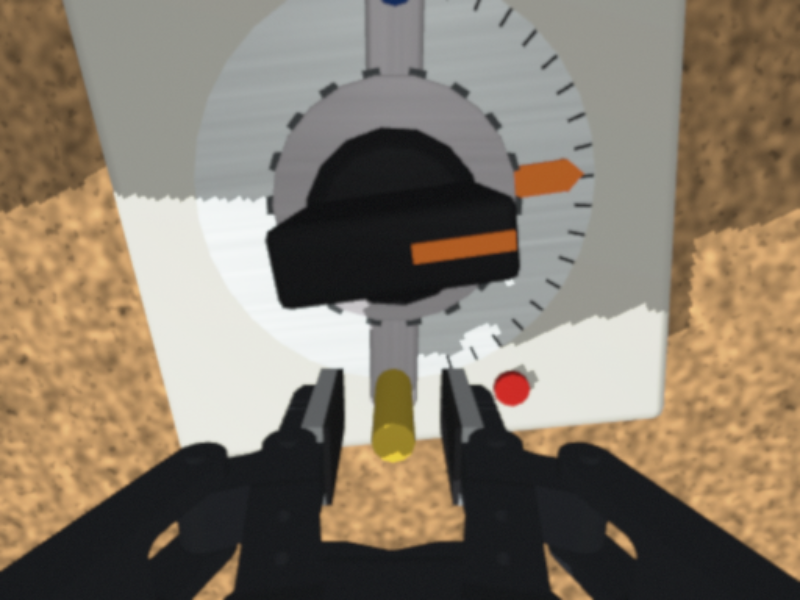

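View pics/side7.png

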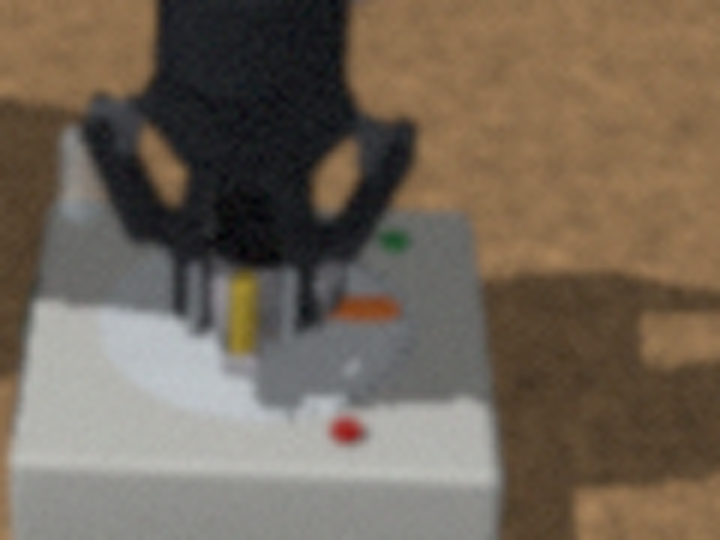

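The pin is now properly between the pads (wrist image at 393,440), so I'll push it anticlockwise.

>>> play_rows:
  motion:
    - {"claw": 0.3, "x": 0.12, "y": 0, "z": 0, "wx": 0, "wy": 0, "wz": 0}
    - {"claw": 0.3, "x": 0.105, "y": 0, "z": 0, "wx": 0, "wy": 0, "wz": 0}
    - {"claw": 0.3, "x": 0.072, "y": -0.013, "z": 0, "wx": 0, "wy": 0, "wz": -0.5}
    - {"claw": 0.3, "x": 0.072, "y": -0.013, "z": 0, "wx": 0, "wy": 0, "wz": -0.5}

```text
clock: 9.48
tcp_pos: [0.51, -0.1747, 0.089]
orientation: [[0.932, -0.363, -0.002], [-0.363, -0.932, 0.001], [-0.002, -0.0, -1.0]]
contact_force: [-5.9, 2.9, 4.0]
opening: 0.0301
```

>>> play_rows:
  motion:
    - {"claw": 0.3, "x": 0.144, "y": -0.03, "z": 0, "wx": 0, "wy": 0, "wz": -1}
    - {"claw": 0.3, "x": 0.144, "y": -0.03, "z": 0, "wx": 0, "wy": 0, "wz": -1}
    - {"claw": 0.3, "x": 0.144, "y": -0.03, "z": 0, "wx": 0, "wy": 0, "wz": -1}

```text
clock: 9.85
tcp_pos: [0.5273, -0.1759, 0.089]
orientation: [[0.998, -0.07, -0.003], [-0.07, -0.998, 0.001], [-0.003, -0.001, -1.0]]
contact_force: [-7.6, 2.2, 3.7]
opening: 0.0301
```

```bash
cat > st.py <<'E'
from h import *
np.set_printoptions(precision=4,suppress=True)
s=sensors.read_state();R=s['orientation'];A=np.array([.5234,-.1175]);r=s['tcp_pos'][:2]-A
print(s['tcp_pos'],'Ftool',R.T@s['contact_force'],s['opening'],'tcp ang',np.degrees(np.arctan2(r[1],r[0])),'rad',np.hypot(*r),'psi',np.degrees(np.arctan2(R[1,0],R[0,0])),'j6',s['joints'][5],'t',s['clock'])
E
python3 st.py
python3 - <<'E'
from h import *
p,d=imaging.capture("wrist"); cv2.imwrite("pics/w8.png",cv2.resize(p[:,:,::-1],(800,600)))
E
```

```text
[ 0.5273 -0.1759  0.089 ] Ftool [-7.712  -1.6442 -3.6679] 0.030137120156306676 tcp ang -86.15884532714281 rad 0.058498517908547834 psi -3.99813828441069 j6 -17.952557846952935 t 9.85
```

View pics/w8.png

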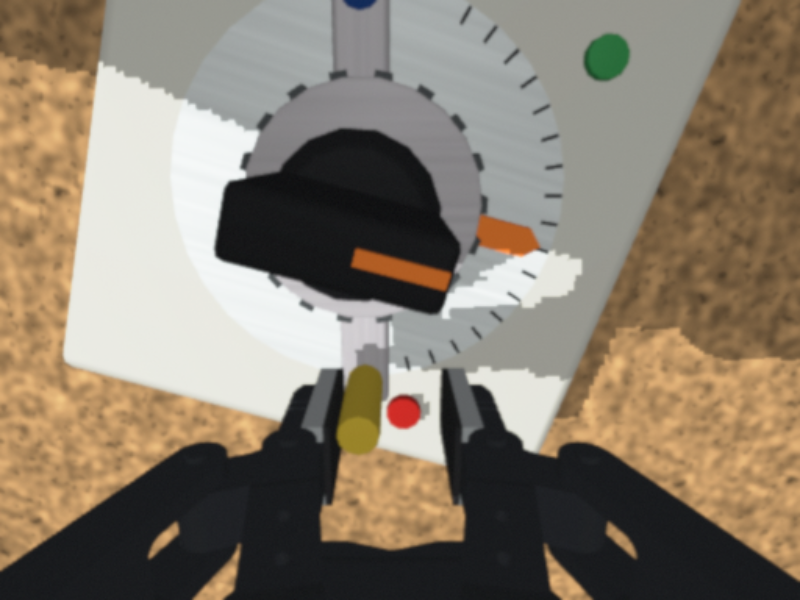

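>>> play_rows:
  motion:
    - {"claw": 0.3, "x": 0.144, "y": -0.03, "z": 0, "wx": 0, "wy": 0, "wz": -1}
    - {"claw": 0.3, "x": 0.144, "y": -0.03, "z": 0, "wx": 0, "wy": 0, "wz": -1}
    - {"claw": 0.3, "x": 0.144, "y": -0.03, "z": 0, "wx": 0, "wy": 0, "wz": -1}
    - {"claw": 0.3, "x": 0.144, "y": -0.03, "z": 0, "wx": 0, "wy": 0, "wz": -1}

```text
clock: 10.4
tcp_pos: [0.5495, -0.1696, 0.0888]
orientation: [[0.946, 0.324, -0.003], [0.324, -0.946, 0.001], [-0.003, -0.002, -1.0]]
contact_force: [-8.5, 1.9, 4.6]
opening: 0.0299
```

>>> play_rows:
  motion:
    - {"claw": 0.3, "x": 0.144, "y": -0.03, "z": 0, "wx": 0, "wy": 0, "wz": -1}

```text
clock: 10.52
tcp_pos: [0.5545, -0.1667, 0.0888]
orientation: [[0.909, 0.417, -0.004], [0.417, -0.909, 0.0], [-0.003, -0.002, -1.0]]
contact_force: [-8.1, 1.7, 3.7]
opening: 0.0301
```

>>> play_rows:
  motion:
    - {"claw": 0.3, "x": 0.144, "y": -0.03, "z": 0, "wx": 0, "wy": 0, "wz": -1}

```text
clock: 10.65
tcp_pos: [0.5592, -0.1634, 0.0887]
orientation: [[0.863, 0.505, -0.004], [0.505, -0.863, -0.0], [-0.003, -0.002, -1.0]]
contact_force: [-8.5, 1.1, 4.0]
opening: 0.0297
```

```bash
python3 st.py
```

```text
[ 0.5592 -0.1634  0.0887] Ftool [-6.8017 -5.2004 -3.952 ] 0.02968156326377624 tcp ang -52.080216210620776 rad 0.05823250236078014 psi 30.350082564286208 j6 -49.94571733565541 t 10.65
```

>>> play_rows:
  motion:
    - {"claw": 0.3, "x": 0.072, "y": -0.013, "z": 0, "wx": 0, "wy": 0, "wz": -0.5}

```text
clock: 10.78
tcp_pos: [0.5615, -0.1616, 0.0887]
orientation: [[0.837, 0.547, -0.004], [0.547, -0.837, -0.0], [-0.003, -0.002, -1.0]]
contact_force: [-8.0, 0.2, 3.7]
opening: 0.0299
```

>>> play_rows:
  motion:
    - {"claw": 0.3, "x": 0.072, "y": -0.013, "z": 0, "wx": 0, "wy": 0, "wz": -0.5}

```text
clock: 10.9
tcp_pos: [0.5622, -0.1605, 0.0886]
orientation: [[0.81, 0.587, -0.007], [0.587, -0.81, -0.002], [-0.007, -0.003, -1.0]]
contact_force: [-17.5, -3.8, 6.8]
opening: 0.0302
```

>>> play_rows:
  motion:
    - {"claw": 0.3, "x": 0.072, "y": -0.013, "z": 0, "wx": 0, "wy": 0, "wz": -0.5}

```text
clock: 11.02
tcp_pos: [0.5619, -0.1598, 0.0884]
orientation: [[0.78, 0.626, -0.012], [0.626, -0.78, -0.004], [-0.012, -0.005, -1.0]]
contact_force: [-26.2, -9.0, 10.0]
opening: 0.03
```

```bash
python3 st.py
```

```text
[ 0.5619 -0.1598  0.0884] Ftool [-26.2041  -9.4173  -9.6365] 0.030046168433368877 tcp ang -47.650798078178305 rad 0.05718384563932772 psi 38.731456702986335 j6 -57.682449960457426 t 11.025
```

Open stop felt at about 1.1 rad (26 N). I'll back off, rise, and look again.

>>> play_rows:
  motion:
    - {"claw": 0.3, "x": -0.2, "y": 0, "z": 0, "wx": 0, "wy": 0, "wz": 0}
    - {"claw": 0.3, "x": -0.15, "y": 0, "z": 0, "wx": 0, "wy": 0, "wz": 0}
    - {"claw": 0.3, "x": 0, "y": 0, "z": -0.9, "wx": 0, "wy": 0, "wz": -0.9}
    - {"claw": 0, "x": 0, "y": 0, "z": -0.9, "wx": 0, "wy": 0, "wz": -0.9}
    - {"claw": 0, "x": 0, "y": 0, "z": -0.9, "wx": 0, "wy": 0, "wz": -0.9}
    - {"claw": 0, "x": 0, "y": 0, "z": 0, "wx": 0, "wy": 0, "wz": 0}
    - {"claw": 0, "x": 0, "y": 0, "z": 0, "wx": 0, "wy": 0, "wz": 0}

```text
clock: 11.9
tcp_pos: [0.5559, -0.1659, 0.1957]
orientation: [[0.585, 0.811, -0.0], [0.811, -0.585, 0.0], [0.0, -0.0, -1.0]]
contact_force: [0.0, -0.1, -0.5]
opening: 0.0428
```

```bash
python3 st.py
python3 - <<'E'
from meas import *
import pickle
np.set_printoptions(precision=4,suppress=True)
c=imaging.get_calibration("wrist");p,d=imaging.capture("wrist"); cv2.imwrite("pics/w9.png",cv2.resize(p[:,:,::-1],(800,600)))
cv2.imwrite("pics/w9raw.png",p[:,:,::-1]);pickle.dump((c,d),open("w9.pkl","wb"))
img=p[:,:,::-1].copy()
for k in ['green','blue','yellow','orange']: print(k,blob(img,k))
E
```

```text
[ 0.5559 -0.1659  0.1957] Ftool [-0.0985  0.0817  0.4862] 0.04278085969234293 tcp ang -56.151595755887286 rad 0.05833113877655091 psi 54.2176512539421 j6 -74.20303380862944 t 11.9
green [(np.int32(143), (np.int32(353), np.int32(160), np.int32(14), np.int32(13)), (np.float64(359.7), np.float64(166.0)))]
blue [(np.int32(382), (np.int32(298), np.int32(28), np.int32(24), np.int32(25)), (np.float64(309.9), np.float64(39.8)))]
yellow [(np.int32(269), (np.int32(243), np.int32(181), np.int32(14), np.int32(24)), (np.float64(249.9), np.float64(192.5)))]
orange [(np.int32(96), (np.int32(285), np.int32(135), np.int32(10), np.int32(25)), (np.float64(289.7), np.float64(146.7))), (np.int32(128), (np.int32(284), np.int32(163), np.int32(11), np.int32(21)), (np.float64(289.2), np.float64(172.3)))]
```

View pics/w9.png

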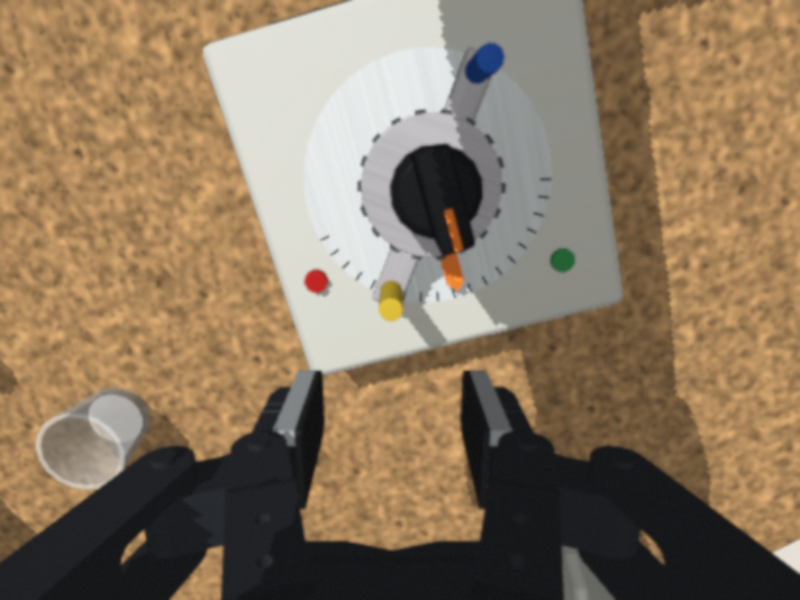

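Run:
```python
from meas import *
import pickle
np.set_printoptions(precision=4,suppress=True)
c,d=pickle.load(open("w9.pkl","rb"));f=.64
P={}
for nm,u,v,z in [("blue",489,57,.118),("yellow",391,309,.118),("green",563,259,.06),("ptrtip",457,290,.067),("ptrbase",450,257,.067),("stripe0",449,210,.156),("stripe1",458,250,.156),("corner",204,46,.055),("c2",622,300,.055),("c3",318,373,.055)]:
    P[nm]=onz("wrist",u*f,v*f,z,c)[:2]; print(nm,P[nm])
a=(P['blue']+P['yellow'])/2; print(a,np.linalg.norm(P['blue']-P['yellow']))
for k in ['yellow','green','ptrtip','ptrbase']: q=P[k]-a; print(k,np.degrees(np.arctan2(q[1],q[0])),np.hypot(*q))
q=P['stripe1']-P['stripe0'];print(np.degrees(np.arctan2(q[1],q[0])))
from plan import *
show(rows([([.5236,-.1178,.185],70),([.5236,-.1178,.122],70)],0,step=.035))
```

```text
blue [ 0.4906 -0.0696]
yellow [ 0.5547 -0.1653]
green [ 0.6033 -0.0784]
ptrtip [ 0.5808 -0.1377]
ptrbase [ 0.5625 -0.1303]
stripe0 [ 0.5263 -0.1183]
stripe1 [ 0.5407 -0.1239]
corner [ 0.3979 -0.1719]
c2 [ 0.6476 -0.0616]
c3 [ 0.5784 -0.2391]
[ 0.5227 -0.1175] 0.11525960652632831
yellow -56.184518231073234 0.05762980326316417
green 25.83894821471222 0.0895443986186534
ptrtip -19.216949631646216 0.06159319022295537
ptrbase -17.79445121630944 0.041886012458901445
-21.252530277322165
[{"claw": 0, "x": 0.17, "y": -0.45, "z": 0.08, "wx": -0.01, "wy": 0.0, "wz": -0.92}, {"claw": 0, "x": 0.21, "y": -0.43, "z": 0.08, "wx": -0.01, "wy": 0.0, "wz": -0.92}, {"claw": 0, "x": 0.25, "y": -0.41, "z": 0.08, "wx": -0.01, "wy": 0.0, "wz": -0.92}, {"claw": 0, "x": -0.0, "y": -0.0, "z": 0.79, "wx": 0.0, "wy": 0.0, "wz": 0.0}, {"claw": 0, "x": -0.0, "y": 0.0, "z": 0.79, "wx": 0.0, "wy": 0.0, "wz": 0.0}]
```

>>> play_rows:
  motion:
    - {"claw": 0, "x": 0.17, "y": -0.46, "z": 0.08, "wx": 0, "wy": 0, "wz": -0.92}
    - {"claw": 0, "x": 0.21, "y": -0.44, "z": 0.08, "wx": 0, "wy": 0, "wz": -0.92}
    - {"claw": 0, "x": 0.25, "y": -0.42, "z": 0.08, "wx": 0, "wy": 0, "wz": -0.92}
    - {"claw": 0, "x": 0, "y": 0, "z": 0, "wx": 0, "wy": 0, "wz": 0}
    - {"claw": 0, "x": 0, "y": 0, "z": 0, "wx": 0, "wy": 0, "wz": 0}

```text
clock: 12.58
tcp_pos: [0.523, -0.1177, 0.186]
orientation: [[0.343, 0.939, -0.001], [0.939, -0.343, 0.0], [-0.0, -0.001, -1.0]]
contact_force: [0.2, 0.6, -0.2]
opening: 0.0428
```

```bash
python3 st.py
python3 - <<'E'
from meas import *
p,d=imaging.capture("wrist"); cv2.imwrite("pics/w10.png",cv2.resize(p[:,:,::-1],(800,600)))
E
```

```text
[ 0.523  -0.1177  0.186 ] Ftool [ 0.6769 -0.031   0.2082] 0.04278039127358103 tcp ang -152.88449552498975 rad 0.00041660667669173544 psi 69.96714733626618 j6 -86.27754576830829 t 12.575
```

View pics/w10.png

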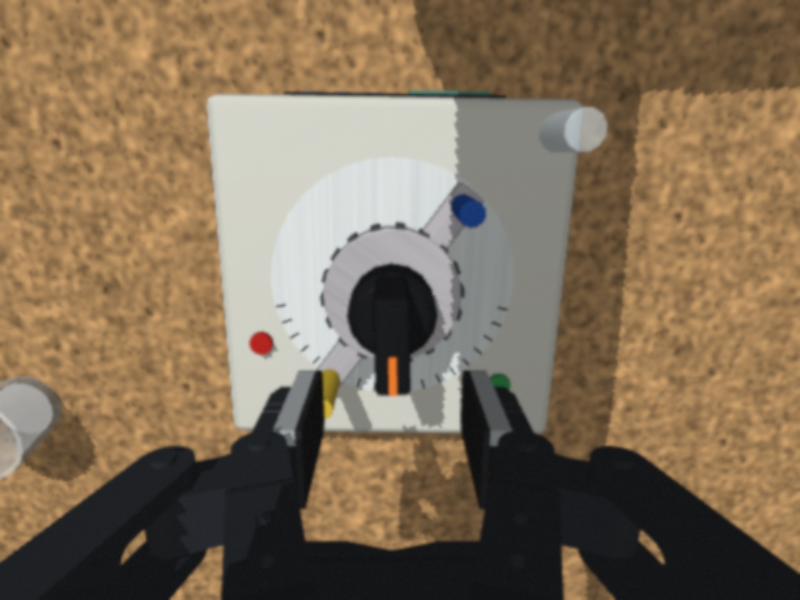

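>>> play_rows:
  motion:
    - {"claw": 0, "x": 0, "y": 0, "z": 0.8, "wx": 0, "wy": 0, "wz": 0}
    - {"claw": 0, "x": 0, "y": 0, "z": 0.8, "wx": 0, "wy": 0, "wz": 0}
    - {"claw": 0, "x": 0, "y": 0, "z": 0, "wx": 0, "wy": 0, "wz": 0}
    - {"claw": 0.8, "x": 0, "y": 0, "z": 0, "wx": 0, "wy": 0, "wz": 0}
    - {"claw": 0.8, "x": 0, "y": 0, "z": 0, "wx": 0, "wy": 0, "wz": 0}
    - {"claw": 0.8, "x": 0, "y": 0, "z": 0, "wx": 0, "wy": 0, "wz": 0}

```text
clock: 13.38
tcp_pos: [0.5239, -0.1178, 0.1248]
orientation: [[0.341, 0.94, 0.003], [0.94, -0.341, -0.001], [-0.0, 0.003, -1.0]]
contact_force: [0.6, -1.1, 5.0]
opening: 0.013
```

```bash
python3 st.py
python3 - <<'E'
from meas import *
p,d=imaging.capture("side"); cv2.imwrite(f"pics/side11.png",cv2.resize(p[180:270,235:355,::-1],None,fx=6,fy=6,interpolation=cv2.INTER_CUBIC))
E
```

```text
[ 0.5239 -0.1178  0.1248] Ftool [-0.8067  0.9457 -4.9771] 0.013029482716595759 tcp ang -34.56748607482966 rad 0.0006140755546957693 psi 70.05817427309194 j6 -86.35267973593686 t 13.375
```

View pics/side11.png

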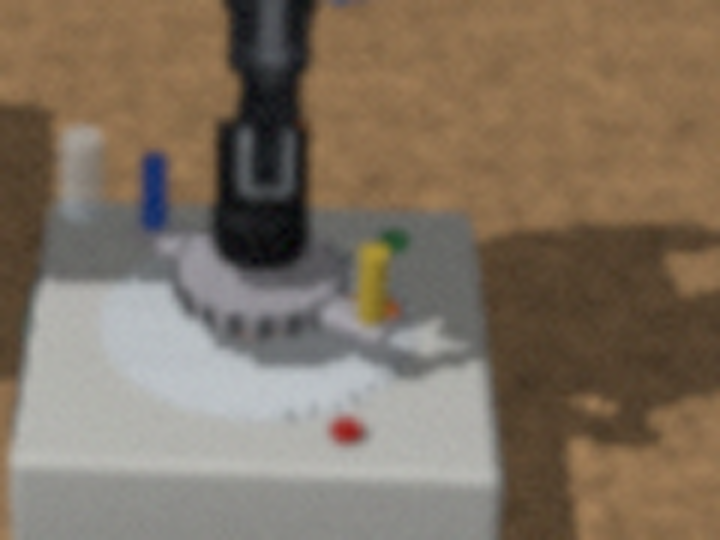

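>>> play_rows:
  motion:
    - {"claw": 1, "x": 0, "y": 0, "z": -0.04, "wx": 0, "wy": 0, "wz": 0}
    - {"claw": 1, "x": 0, "y": 0, "z": -0.012, "wx": 0, "wy": 0, "wz": -0.5}
    - {"claw": 1, "x": 0, "y": 0, "z": -0.006, "wx": 0, "wy": 0, "wz": -0.5}

```text
clock: 13.8
tcp_pos: [0.5236, -0.1176, 0.1254]
orientation: [[0.244, 0.97, 0.002], [0.97, -0.244, -0.001], [-0.0, 0.002, -1.0]]
contact_force: [2.1, -1.5, 0.2]
opening: 0.0128
```

```bash
python3 st.py;python3 -c "
from h import *
print(sensors.read_state()['torque'])"
```

```text
[ 0.5236 -0.1176  0.1254] Ftool [-0.9315  2.4006 -0.2213] 0.012795780430797123 tcp ang -32.30764451973208 rad 0.00021987544051612322 psi 75.87905915556523 j6 -92.16950658587606 t 13.8
[-0.3240561  -0.44215611 -0.1918127 ]
```

>>> play_rows:
  motion:
    - {"claw": 1, "x": 0, "y": 0, "z": -0.012, "wx": 0, "wy": 0, "wz": -0.95}
    - {"claw": 1, "x": 0, "y": 0, "z": -0.012, "wx": 0, "wy": 0, "wz": -0.95}
    - {"claw": 1, "x": 0, "y": 0, "z": -0.012, "wx": 0, "wy": 0, "wz": -0.95}
    - {"claw": 1, "x": 0, "y": 0, "z": -0.012, "wx": 0, "wy": 0, "wz": -0.95}
    - {"claw": 1, "x": 0, "y": 0, "z": -0.012, "wx": 0, "wy": 0, "wz": -0.95}
    - {"claw": 1, "x": 0, "y": 0, "z": -0.012, "wx": 0, "wy": 0, "wz": -0.95}
    - {"claw": 1, "x": 0, "y": 0, "z": -0.012, "wx": 0, "wy": 0, "wz": -0.95}
    - {"claw": 1, "x": 0, "y": 0, "z": 0, "wx": 0, "wy": 0, "wz": 0}

```text
clock: 14.8
tcp_pos: [0.5235, -0.117, 0.1286]
orientation: [[-0.405, 0.914, 0.001], [0.914, 0.405, 0.001], [0.0, 0.001, -1.0]]
contact_force: [1.9, 0.6, 0.2]
opening: 0.0133
```

```bash
python3 st.py
python3 - <<'E'
from meas import *
p,d=imaging.capture("side"); cv2.imwrite(f"pics/side12.png",cv2.resize(p[180:270,235:355,::-1],None,fx=6,fy=6,interpolation=cv2.INTER_CUBIC))
p,d=imaging.capture("wrist"); cv2.imwrite("pics/w12.png",cv2.resize(p[:,:,::-1],(800,600)))
E
```

```text
[ 0.5235 -0.117   0.1286] Ftool [-0.188   2.0283 -0.2161] 0.013278026232758451 tcp ang 84.2861217544667 rad 0.0005125151442721945 psi 113.8792151032434 j6 -130.1428381683583 t 14.8
```

View pics/w12.png

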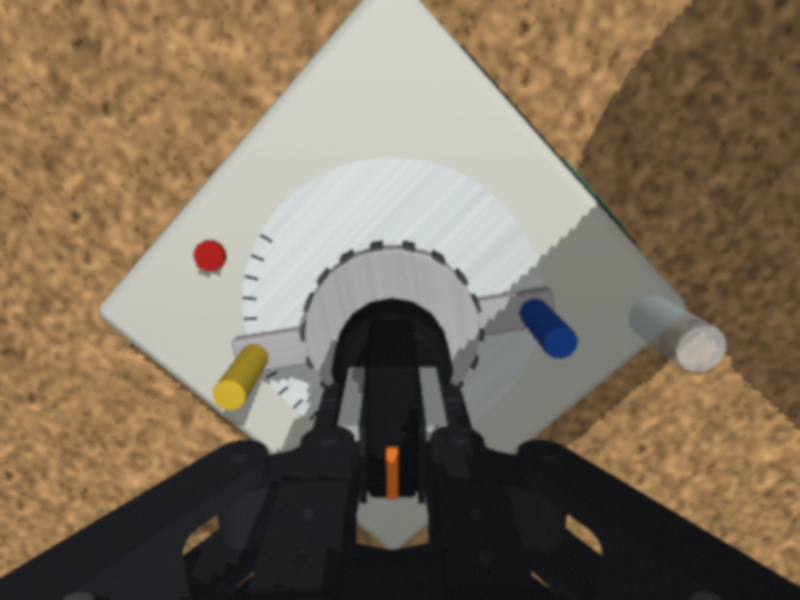

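View pics/side12.png

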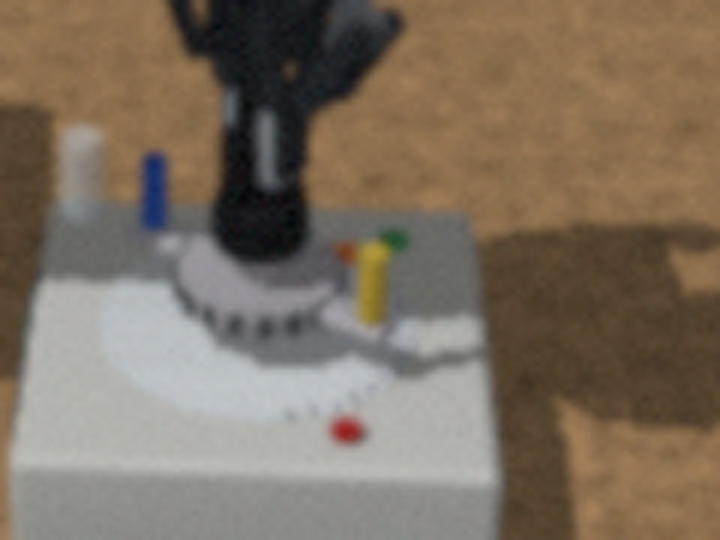

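>>> play_rows:
  motion:
    - {"claw": 1, "x": 0, "y": 0, "z": -0.004, "wx": 0, "wy": 0, "wz": -0.34}
    - {"claw": 1, "x": 0, "y": 0, "z": 0, "wx": 0, "wy": 0, "wz": 0}
    - {"claw": 1, "x": 0, "y": 0, "z": 0, "wx": 0, "wy": 0, "wz": 0}

```text
clock: 15.28
tcp_pos: [0.5232, -0.1172, 0.1287]
orientation: [[-0.436, 0.9, 0.001], [0.9, 0.436, 0.0], [0.0, 0.001, -1.0]]
contact_force: [3.7, 2.1, 1.5]
opening: 0.013
```

```bash
python3 st.py
```

```text
[ 0.5232 -0.1172  0.1287] Ftool [ 0.2523  4.2174 -1.4698] 0.012965701231708104 tcp ang 116.5890804253772 rad 0.0003833628397694684 psi 115.84571688656688 j6 -132.1198232337553 t 15.275
```

>>> play_rows:
  motion:
    - {"claw": 0, "x": 0, "y": 0, "z": 0, "wx": 0, "wy": 0, "wz": 0}
    - {"claw": 0, "x": 0, "y": 0, "z": 0, "wx": 0, "wy": 0, "wz": 0}
    - {"claw": 0, "x": 0, "y": 0, "z": 0, "wx": 0, "wy": 0, "wz": 0}
    - {"claw": 0, "x": 0, "y": 0, "z": -0.8, "wx": 0, "wy": 0, "wz": 0}
    - {"claw": 0, "x": 0, "y": 0, "z": -0.8, "wx": 0, "wy": 0, "wz": 0}
    - {"claw": 0, "x": 0, "y": 0, "z": 0, "wx": 0, "wy": 0, "wz": 0}

```text
clock: 16.02
tcp_pos: [0.5241, -0.1178, 0.1959]
orientation: [[-0.436, 0.9, 0.005], [0.9, 0.436, -0.002], [-0.004, 0.004, -1.0]]
contact_force: [0.3, 0.2, -0.1]
opening: 0.0431
```

```bash
python3 st.py
python3 - <<'E'
from plan import *
show(rows([([.5550,-.1658,.195],42)],0.3))
E
```

```text
[ 0.5241 -0.1178  0.1959] Ftool [0.0716 0.3516 0.0676] 0.04307734192689751 tcp ang -25.53916963514671 rad 0.0008083665480883406 psi 115.84087111081641 j6 -132.13463036416522 t 16.025
[{"claw": 0.3, "x": -0.11, "y": 0.01, "z": 0.0, "wx": 0.0, "wy": 0.0, "wz": 0.99}, {"claw": 0.3, "x": -0.11, "y": 0.02, "z": 0.0, "wx": 0.0, "wy": 0.0, "wz": 0.99}, {"claw": 0.3, "x": -0.1, "y": 0.03, "z": 0.0, "wx": 0.0, "wy": 0.0, "wz": 0.99}, {"claw": 0.3, "x": -0.1, "y": 0.04, "z": 0.0, "wx": 0.0, "wy": 0.0, "wz": 0.99}, {"claw": 0.3, "x": -0.1, "y": 0.05, "z": 0.0, "wx": 0.0, "wy": 0.0, "wz": 0.99}, {"claw": 0.3, "x": -0.09, "y": 0.06, "z": 0.0, "wx": 0.0, "wy": 0.0, "wz": 0.99}, {"claw": 0.3, "x": -0.08, "y": 0.07, "z": 0.0, "wx": 0.0, "wy": 0.0, "wz": 0.99}, {"claw": 0.3, "x": -0.08, "y": 0.08, "z": 0.0, "wx": 0.0, "wy": 0.0, "wz": 0.99}]
[{"claw": 0.3, "x": -0.07, "y": 0.09, "z": 0.0, "wx": 0.0, "wy": 0.0, "wz": 0.99}, {"claw": 0.3, "x": -0.06, "y": 0.09, "z": 0.0, "wx": 0.0, "wy": 0.0, "wz": 0.99}, {"claw": 0.3, "x": -0.05, "y": 0.1, "z": 0.0, "wx": 0.0, "wy": 0.0, "wz": 0.99}, {"claw": 0.3, "x": -0.04, "y": 0.1, "z": 0.0, "wx": 0.0, "wy": 0.0, "wz": 0.99}, {"claw": 0.3, "x": -0.03, "y": 0.11, "z": 0.0, "wx": 0.0, "wy": 0.0, "wz": 0.99}]
```

>>> play_rows:
  motion:
    - {"claw": 0.3, "x": -0.11, "y": 0.01, "z": 0, "wx": 0, "wy": 0, "wz": 0.99}
    - {"claw": 0.3, "x": -0.11, "y": 0.02, "z": 0, "wx": 0, "wy": 0, "wz": 0.99}
    - {"claw": 0.3, "x": -0.1, "y": 0.03, "z": 0, "wx": 0, "wy": 0, "wz": 0.99}
    - {"claw": 0.3, "x": -0.1, "y": 0.04, "z": 0, "wx": 0, "wy": 0, "wz": 0.99}
    - {"claw": 0.3, "x": -0.1, "y": 0.05, "z": 0, "wx": 0, "wy": 0, "wz": 0.99}
    - {"claw": 0.3, "x": -0.09, "y": 0.06, "z": 0, "wx": 0, "wy": 0, "wz": 0.99}
    - {"claw": 0.3, "x": -0.08, "y": 0.07, "z": 0, "wx": 0, "wy": 0, "wz": 0.99}
    - {"claw": 0.3, "x": -0.08, "y": 0.08, "z": 0, "wx": 0, "wy": 0, "wz": 0.99}

```text
clock: 17.02
tcp_pos: [0.5406, -0.1474, 0.1909]
orientation: [[0.337, 0.941, -0.002], [0.941, -0.337, 0.001], [-0.0, -0.002, -1.0]]
contact_force: [0.2, -1.0, 0.6]
opening: 0.0299
```

>>> play_rows:
  motion:
    - {"claw": 0.3, "x": -0.07, "y": 0.09, "z": 0, "wx": 0, "wy": 0, "wz": 0.99}
    - {"claw": 0.3, "x": -0.06, "y": 0.09, "z": 0, "wx": 0, "wy": 0, "wz": 0.99}
    - {"claw": 0.3, "x": -0.05, "y": 0.1, "z": 0, "wx": 0, "wy": 0, "wz": 0.99}
    - {"claw": 0.3, "x": -0.04, "y": 0.1, "z": 0, "wx": 0, "wy": 0, "wz": 0.99}
    - {"claw": 0.3, "x": -0.03, "y": 0.11, "z": 0, "wx": 0, "wy": 0, "wz": 0.99}
    - {"claw": 0.3, "x": 0, "y": 0, "z": 0, "wx": 0, "wy": 0, "wz": 0}
    - {"claw": 0.3, "x": 0, "y": 0, "z": 0, "wx": 0, "wy": 0, "wz": 0}

```text
clock: 17.9
tcp_pos: [0.5526, -0.166, 0.1918]
orientation: [[0.741, 0.672, -0.001], [0.672, -0.741, 0.0], [-0.001, -0.001, -1.0]]
contact_force: [-0.1, -0.8, -0.2]
opening: 0.03
```

```bash
python3 st.py
python3 - <<'E'
from meas import *
import pickle
c=imaging.get_calibration("wrist");p,d=imaging.capture("wrist"); cv2.imwrite("pics/w13.png",cv2.resize(p[:,:,::-1],(800,600)))
cv2.imwrite("pics/w13raw.png",p[:,:,::-1]);pickle.dump((c,d),open("w13.pkl","wb"))
img=p[:,:,::-1].copy()
for k in ['green','blue','yellow','orange']: print(k,blob(img,k))
E
```

```text
[ 0.5526 -0.166   0.1918] Ftool [-0.649   0.5585  0.1523] 0.02997331013912684 tcp ang -58.9801337301899 rad 0.056589010163919484 psi 42.21955378344587 j6 -62.31829651244763 t 17.9
green [(np.int32(155), (np.int32(354), np.int32(140), np.int32(14), np.int32(14)), (np.float64(360.6), np.float64(147.0)))]
blue [(np.int32(373), (np.int32(270), np.int32(20), np.int32(20), np.int32(27)), (np.float64(279.5), np.float64(32.6)))]
yellow [(np.int32(282), (np.int32(246), np.int32(185), np.int32(14), np.int32(25)), (np.float64(252.7), np.float64(196.9)))]
orange [(np.int32(186), (np.int32(308), np.int32(128), np.int32(24), np.int32(14)), (np.float64(319.7), np.float64(134.5))), (np.int32(98), (np.int32(276), np.int32(130), np.int32(26), np.int32(10)), (np.float64(288.4), np.float64(134.4)))]
```

View pics/w13.png

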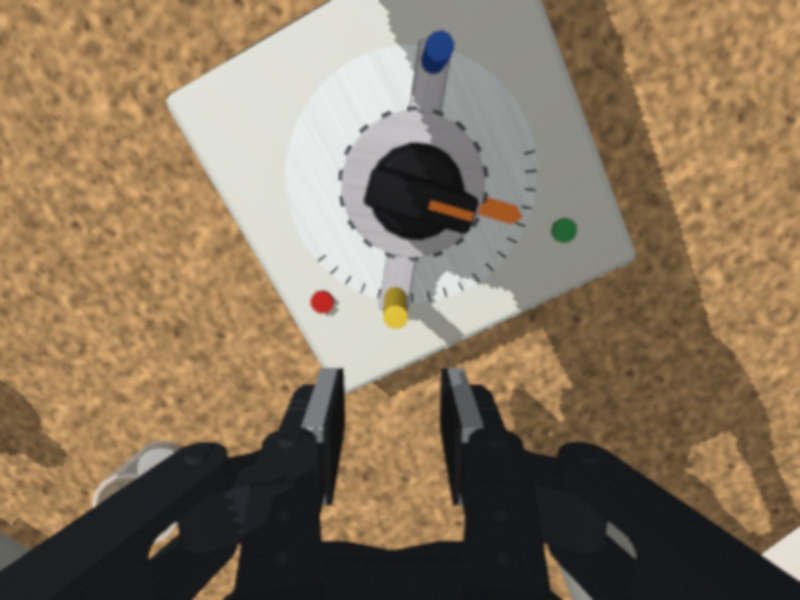

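```bash
cat > aim.py <<'E'
from meas import *
import pickle,sys
np.set_printoptions(precision=4,suppress=True)
def aim(img,c,dz=.0038,pins=None):
    hsv=cv2.cvtColor(img,cv2.COLOR_BGR2HSV)
    m=cv2.inRange(hsv,(3,150,90),(18,255,255));n,l,st,ce=cv2.connectedComponentsWithStats(m)
    g=[b for b in blob(img,'green')]; g=max(g)[2]; G=onz("wrist",*g,.0595,c)[:2]
    out=[]
    for i in range(1,n):
        if st[i][4]<40: continue
        ys,xs=np.where(l==i)
        W=np.array([onz("wrist",x,y,.067+dz,c)[:2] for x,y in zip(xs,ys)])
        mu=W.mean(0);u=np.linalg.svd(W-mu)[2][0]
        if u@(mu-np.array([.523,-.1175]))<0:u=-u
        print('blob',st[i][4],ce[i],'mid',mu,'r',np.linalg.norm(mu-[.523,-.1175]),'far',(W-[.523,-.1175])@u@np.ones(1) if 0 else ((W-[.523,-.1175])@u).max(),'ang axis->mid',np.degrees(np.arctan2(*(mu-[.523,-.1175])[::-1])),'pca',np.degrees(np.arctan2(u[1],u[0])))
    if pins:
        B=onz("wrist",*pins[0],.118,c)[:2];Y=onz("wrist",*pins[1],.118,c)[:2];print('axis',(B+Y)/2,np.linalg.norm(B-Y),'yellow',Y)
    q=G-[.523,-.1175];print('green',G,np.hypot(*q),np.degrees(np.arctan2(q[1],q[0])))
E
python3 - <<'E'
from aim import *
c,d=pickle.load(open("w13.pkl","rb"));img=cv2.imread("pics/w13raw.png")
aim(img,c,pins=[(439*.64,46*.64),(396*.64,318*.64)])
c,d=pickle.load(open("w9.pkl","rb"));img=cv2.imread("pics/w9raw.png")
aim(img,c,0,pins=[(490*.64,57*.64),(391*.64,309*.64)])
E
```

```text
blob 257 [319.5292 134.6498] mid [ 0.5665 -0.0962] r 0.04840308619671983 far 0.05954672741946525 ang axis->mid 26.116370389908028 pca 26.83765353387362
blob 183 [288.2404 134.4262] mid [ 0.5471 -0.1134] r 0.024470814293464378 far 0.03558980444701921 ang axis->mid 9.547016777745945 pca 26.159368230961743
axis [ 0.5231 -0.1177] 0.11582440816054113 yellow [ 0.5553 -0.1658]
green [ 0.6033 -0.079 ] 0.0890782137611032 25.623922265877653
blob 382 [289.4372 160.9948] mid [ 0.5609 -0.1276] r 0.039181723017353856 far 0.05838678099068891 ang axis->mid -14.959193151428407 pca -31.678672289432274
axis [ 0.5228 -0.1173] 0.11540211670166416 yellow [ 0.5547 -0.1653]
green [ 0.6033 -0.0789] 0.08908967384314838 25.658776419766422
```

Run:
```python
from plan import *
show(rows([([.5553,-.1658,.165],33.8),([.5553,-.1658,.088],33.8)],0.3,step=.03))
```

```text
[{"claw": 0.3, "x": 0.03, "y": 0.02, "z": 0.34, "wx": -0.0, "wy": 0.0, "wz": 0.73}, {"claw": 0.3, "x": 0.03, "y": 0.02, "z": 0.34, "wx": -0.0, "wy": 0.0, "wz": 0.73}, {"claw": 0.3, "x": 0.0, "y": 0.0, "z": 0.64, "wx": 0.0, "wy": 0.0, "wz": 0.0}, {"claw": 0.3, "x": 0.0, "y": 0.0, "z": 0.64, "wx": 0.0, "wy": 0.0, "wz": 0.0}, {"claw": 0.3, "x": -0.0, "y": 0.0, "z": 0.64, "wx": 0.0, "wy": 0.0, "wz": 0.0}]
```

>>> play_rows:
  motion:
    - {"claw": 0.3, "x": 0.03, "y": 0.02, "z": 0.34, "wx": 0, "wy": 0, "wz": 0.73}
    - {"claw": 0.3, "x": 0.03, "y": 0.02, "z": 0.34, "wx": 0, "wy": 0, "wz": 0.73}
    - {"claw": 0.3, "x": 0, "y": 0, "z": 0.9, "wx": 0, "wy": 0, "wz": 0}
    - {"claw": 0.3, "x": 0, "y": 0, "z": 0, "wx": 0, "wy": 0, "wz": 0}
    - {"claw": 0.3, "x": 0, "y": 0, "z": 0, "wx": 0, "wy": 0, "wz": 0}

```text
clock: 18.58
tcp_pos: [0.556, -0.1658, 0.1306]
orientation: [[0.831, 0.556, 0.001], [0.556, -0.831, -0.0], [0.001, 0.001, -1.0]]
contact_force: [0.2, 0.2, 0.4]
opening: 0.0301
```

```bash
python3 st.py
python3 - <<'E'
from h import *
p,d=imaging.capture("wrist"); cv2.imwrite("pics/w14.png",cv2.resize(p[:,:,::-1],(800,600)))
E
```

```text
[ 0.556  -0.1658  0.1306] Ftool [ 0.2371 -0.0309 -0.3727] 0.0301426957620726 tcp ang -56.02300471082021 rad 0.05830218977986222 psi 33.780230924003554 j6 -53.74950209906279 t 18.575
```

View pics/w14.png

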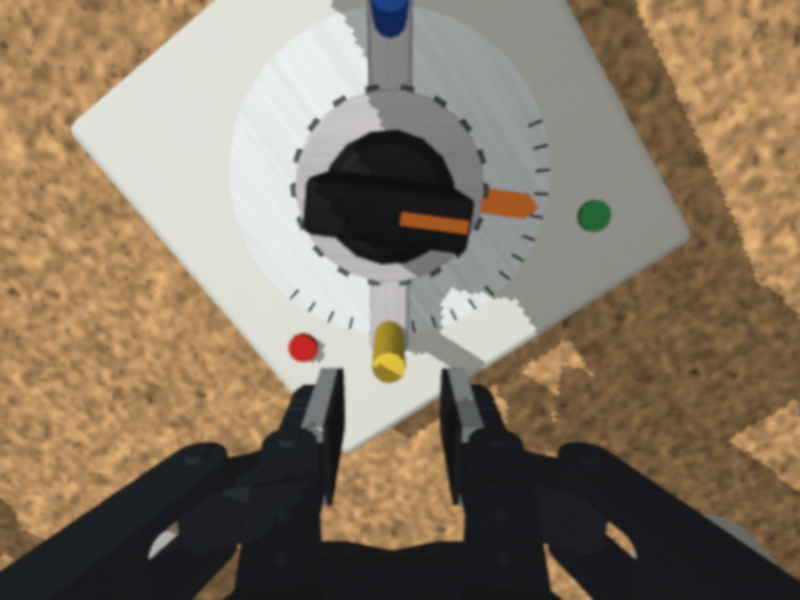

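>>> play_rows:
  motion:
    - {"claw": 0.3, "x": 0, "y": 0, "z": 0.55, "wx": 0, "wy": 0, "wz": 0}
    - {"claw": 0.3, "x": 0, "y": 0, "z": 0.5, "wx": 0, "wy": 0, "wz": 0}
    - {"claw": 0.3, "x": 0, "y": 0, "z": 0, "wx": 0, "wy": 0, "wz": 0}
    - {"claw": 0.3, "x": -0.12, "y": 0, "z": 0, "wx": 0, "wy": 0, "wz": 0}
    - {"claw": 0.3, "x": -0.1, "y": 0, "z": 0, "wx": 0, "wy": 0, "wz": 0}
    - {"claw": 0.3, "x": -0.072, "y": -0.013, "z": 0, "wx": 0, "wy": 0, "wz": 0.5}

```text
clock: 19.38
tcp_pos: [0.5466, -0.1717, 0.0885]
orientation: [[0.859, 0.513, 0.003], [0.513, -0.859, 0.0], [0.003, 0.001, -1.0]]
contact_force: [5.5, 2.4, -1.1]
opening: 0.0299
```

```bash
python3 st.py
```

```text
[ 0.5466 -0.1717  0.0885] Ftool [5.9942 0.7429 1.1681] 0.029944536193626536 tcp ang -66.81306322671679 rad 0.05899778810489134 psi 30.83136075938604 j6 -51.731298071399685 t 19.375
```

```bash
cat >> st.py <<'E'
A=np.array([.523,-.1176])
for sg in (1,-1):
    c=s['tcp_pos'][:2]+sg*.015*R[:2,0]; q=c-A; F=-s['contact_force'][:2]
    pin=s['tcp_pos'][:2]+sg*.009*R[:2,0]-A
    print('cw' if sg>0 else 'ccw','ringT',q[0]*F[1]-q[1]*F[0],'pin ang',np.degrees(np.arctan2(pin[1],pin[0])),np.hypot(*pin))
E
python3 st.py
```

```text
[ 0.5466 -0.1717  0.0885] Ftool [5.9942 0.7429 1.1681] 0.029944536193626536 tcp ang -66.81306322671679 rad 0.05899778810489134 psi 30.83136075938604 j6 -51.731298071399685 t 19.375
cw ringT -0.3458135854051784 pin ang -57.656713764982236 0.058613000000465376
ccw ringT -0.3681458405559706 pin ang -74.85393054835659 0.06085890797287805
```

>>> play_rows:
  motion:
    - {"claw": 0.3, "x": -0.072, "y": -0.013, "z": 0, "wx": 0, "wy": 0, "wz": 0.5}
    - {"claw": 0.3, "x": -0.072, "y": -0.013, "z": 0, "wx": 0, "wy": 0, "wz": 0.5}
    - {"claw": 0.3, "x": -0.072, "y": -0.013, "z": 0, "wx": 0, "wy": 0, "wz": 0.5}

```text
clock: 19.75
tcp_pos: [0.5389, -0.1744, 0.0886]
orientation: [[0.926, 0.378, 0.005], [0.378, -0.926, 0.0], [0.004, 0.002, -1.0]]
contact_force: [6.0, 1.5, -2.2]
opening: 0.03
```

```bash
python3 st.py
```

```text
[ 0.5389 -0.1744  0.0886] Ftool [6.0622 0.9069 2.21  ] 0.029969569678591136 tcp ang -74.78340718853866 rad 0.05893213225294679 psi 22.224349793985418 j6 -43.658052724477436 t 19.75
cw ringT -0.34801492932489536 pin ang -65.60614042019131 0.0585926099003623
ccw ringT -0.3753340767933134 pin ang -82.86067210767521 0.06064023091998406
```

>>> play_rows:
  motion:
    - {"claw": 0.3, "x": -0.072, "y": -0.013, "z": 0, "wx": 0, "wy": 0, "wz": 0.5}
    - {"claw": 0.3, "x": -0.072, "y": -0.013, "z": 0, "wx": 0, "wy": 0, "wz": 0.5}

```text
clock: 20.0
tcp_pos: [0.5331, -0.1757, 0.0886]
orientation: [[0.959, 0.284, 0.005], [0.284, -0.959, -0.0], [0.004, 0.002, -1.0]]
contact_force: [6.3, 0.9, -3.7]
opening: 0.03
```

```bash
python3 st.py
```

```text
[ 0.5331 -0.1757  0.0886] Ftool [6.2571 0.9333 3.7006] 0.02995871684784514 tcp ang -80.4912443532096 rad 0.058980518564778296 psi 16.48261815701495 j6 -38.243301930091995 t 20.0
cw ringT -0.3596381467503828 pin ang -71.3164847387583 0.058604990858980424
ccw ringT -0.3878214689787385 pin ang -88.56995799391099 0.060642530177462683
```

>>> play_rows:
  motion:
    - {"claw": 0.3, "x": -0.072, "y": -0.013, "z": 0, "wx": 0, "wy": 0, "wz": 0.5}
    - {"claw": 0.3, "x": -0.072, "y": -0.013, "z": 0, "wx": 0, "wy": 0, "wz": 0.5}

```text
clock: 20.25
tcp_pos: [0.5273, -0.1764, 0.0886]
orientation: [[0.982, 0.186, 0.005], [0.186, -0.982, -0.001], [0.005, 0.002, -1.0]]
contact_force: [6.6, 0.1, -2.1]
opening: 0.0299
```

```bash
python3 st.py|head -2
```

```text
[ 0.5273 -0.1764  0.0886] Ftool [6.4608 1.0754 2.1763] 0.02990345899429836 tcp ang -86.20073962848365 rad 0.05907681148894272 psi 10.743500583805718 j6 -32.78618020745565 t 20.25
cw ringT -0.3703880752614711 pin ang -77.03990137589763 0.05866365349995386
```

>>> play_rows:
  motion:
    - {"claw": 0.3, "x": -0.072, "y": -0.013, "z": 0, "wx": 0, "wy": 0, "wz": 0.5}

```text
clock: 20.38
tcp_pos: [0.5244, -0.1766, 0.0886]
orientation: [[0.991, 0.137, 0.005], [0.137, -0.991, -0.001], [0.005, 0.002, -1.0]]
contact_force: [6.9, -1.3, -2.2]
opening: 0.0302
```

```bash
python3 st.py|head -2
```

```text
[ 0.5244 -0.1766  0.0886] Ftool [6.6474 2.2012 2.2443] 0.030182382430932856 tcp ang -89.03892612063973 rad 0.05911221692597506 psi 7.872379541971904 j6 -30.03734227032845 t 20.375
cw ringT -0.3721109904563105 pin ang -79.88466008720223 0.058683374306341025
```

>>> play_rows:
  motion:
    - {"claw": 0.3, "x": -0.072, "y": -0.013, "z": 0, "wx": 0, "wy": 0, "wz": 0.5}

```text
clock: 20.5
tcp_pos: [0.5215, -0.1766, 0.0886]
orientation: [[0.996, 0.087, 0.005], [0.087, -0.996, -0.001], [0.005, 0.002, -1.0]]
contact_force: [7.0, -1.3, -1.7]
opening: 0.0293
```

```bash
python3 st.py|head -2
```

```text
[ 0.5215 -0.1766  0.0886] Ftool [6.87   1.8702 1.7782] 0.029306844463967086 tcp ang -91.8719190026888 rad 0.059169102731396035 psi 5.0028694536461105 j6 -27.277348675441413 t 20.5
cw ringT -0.3880173129748835 pin ang -82.7285562709592 0.0587249718712151
```

>>> play_rows:
  motion:
    - {"claw": 0.3, "x": -0.072, "y": -0.013, "z": 0, "wx": 0, "wy": 0, "wz": 0.5}
    - {"claw": 0.3, "x": -0.072, "y": -0.013, "z": 0, "wx": 0, "wy": 0, "wz": 0.5}

```text
clock: 20.75
tcp_pos: [0.5156, -0.1762, 0.0885]
orientation: [[1.0, -0.013, 0.005], [-0.013, -1.0, -0.002], [0.005, 0.002, -1.0]]
contact_force: [6.2, -2.1, -2.2]
opening: 0.0299
```

```bash
python3 st.py|head -2
```

```text
[ 0.5156 -0.1762  0.0885] Ftool [6.2383 1.9997 2.2639] 0.02994597967859806 tcp ang -97.60335212452432 rad 0.05921483646381391 psi -0.7386683174915121 j6 -21.711496389816325 t 20.75
cw ringT -0.350050120015655 pin ang -88.47386909670927 0.05873106599173369
```

>>> play_rows:
  motion:
    - {"claw": 0.3, "x": -0.072, "y": -0.013, "z": 0, "wx": 0, "wy": 0, "wz": 0.5}

```text
clock: 20.88
tcp_pos: [0.5127, -0.1758, 0.0886]
orientation: [[0.998, -0.063, 0.005], [-0.063, -0.998, -0.002], [0.005, 0.002, -1.0]]
contact_force: [5.9, -2.4, -3.6]
opening: 0.0298
```

```bash
python3 st.py|head -2
```

```text
[ 0.5127 -0.1758  0.0886] Ftool [6.0672 2.0142 3.593 ] 0.029776612551398744 tcp ang -100.42592064468766 rad 0.05926668760211748 psi -3.609551707830321 j6 -18.909006656225998 t 20.875
cw ringT -0.34041117732895154 pin ang -91.30952205242014 0.05877013169182932
```

>>> play_rows:
  motion:
    - {"claw": 0.3, "x": -0.072, "y": -0.013, "z": 0, "wx": 0, "wy": 0, "wz": 0.5}

```text
clock: 21.0
tcp_pos: [0.5098, -0.1752, 0.0886]
orientation: [[0.994, -0.113, 0.005], [-0.113, -0.994, -0.002], [0.005, 0.002, -1.0]]
contact_force: [5.8, -3.5, -2.4]
opening: 0.0303
```

```bash
python3 st.py|head -2
```

```text
[ 0.5098 -0.1752  0.0886] Ftool [6.1514 2.8606 2.4204] 0.030271866532141246 tcp ang -103.24601366090137 rad 0.059282848569459784 psi -6.479651342942347 j6 -16.090847158686174 t 21.0
cw ringT -0.33787422878219614 pin ang -94.13812908624735 0.05877450715562397
```

>>> play_rows:
  motion:
    - {"claw": 0.3, "x": -0.072, "y": -0.013, "z": 0, "wx": 0, "wy": 0, "wz": 0.5}
    - {"claw": 0.3, "x": -0.072, "y": -0.013, "z": 0, "wx": 0, "wy": 0, "wz": 0.5}

```text
clock: 21.25
tcp_pos: [0.5046, -0.1737, 0.0886]
orientation: [[0.977, -0.212, 0.006], [-0.212, -0.977, -0.003], [0.006, 0.002, -1.0]]
contact_force: [7.8, -4.6, -4.7]
opening: 0.0298
```

```bash
python3 st.py|head -2
```

```text
[ 0.5046 -0.1737  0.0886] Ftool [8.5628 2.8298 4.7537] 0.02978732375721977 tcp ang -108.4644969421694 rad 0.05921953412521762 psi -12.21535372900497 j6 -10.409660604053501 t 21.25
cw ringT -0.47892708063125705 pin ang -99.36348707248648 0.058758050463296435
```

>>> play_rows:
  motion:
    - {"claw": 0.3, "x": -0.072, "y": -0.013, "z": 0, "wx": 0, "wy": 0, "wz": 0.5}

```text
clock: 21.38
tcp_pos: [0.5022, -0.1728, 0.0886]
orientation: [[0.966, -0.26, 0.006], [-0.26, -0.966, -0.003], [0.007, 0.002, -1.0]]
contact_force: [9.5, -5.4, -5.3]
opening: 0.0297
```

```bash
python3 st.py|head -2
```

```text
[ 0.5022 -0.1728  0.0886] Ftool [10.5116  2.7898  5.3767] 0.029723541558797466 tcp ang -110.97992825892106 rad 0.05917944913163477 psi -15.083705884960247 j6 -7.54719039287855 t 21.375
cw ringT -0.5929338212912728 pin ang -101.88300499046727 0.05875737580903295
```

>>> play_rows:
  motion:
    - {"claw": 0.3, "x": -0.072, "y": -0.013, "z": 0, "wx": 0, "wy": 0, "wz": 0.5}

```text
clock: 21.5
tcp_pos: [0.4998, -0.1717, 0.0886]
orientation: [[0.951, -0.308, 0.007], [-0.308, -0.951, -0.004], [0.008, 0.001, -1.0]]
contact_force: [10.6, -6.1, -6.0]
opening: 0.0301
```

```bash
python3 st.py|head -2
```

```text
[ 0.4998 -0.1717  0.0886] Ftool [11.9416  2.5101  6.0805] 0.030080009244133156 tcp ang -113.5176739733172 rad 0.0591009952094783 psi -17.951163066570295 j6 -4.667851960689326 t 21.5
cw ringT -0.6784063828619928 pin ang -104.41980827593919 0.058715362579760545
```

Torque while moving is about 0.68 N m (11.9 N at the pin), which is within the tight range. I'll release, rise and verify.

>>> play_rows:
  motion:
    - {"claw": 0.3, "x": 0.12, "y": 0, "z": 0, "wx": 0, "wy": 0, "wz": 0}
    - {"claw": 0.3, "x": 0.12, "y": 0, "z": 0, "wx": 0, "wy": 0, "wz": 0}
    - {"claw": 0.3, "x": 0, "y": 0, "z": -0.9, "wx": 0, "wy": 0, "wz": 0}
    - {"claw": 0.3, "x": 0, "y": 0, "z": -0.9, "wx": 0, "wy": 0, "wz": 0}
    - {"claw": 0.3, "x": 0, "y": 0, "z": -0.9, "wx": 0, "wy": 0, "wz": 0}
    - {"claw": 0.3, "x": 0, "y": 0, "z": 0, "wx": 0, "wy": 0, "wz": 0}
    - {"claw": 0.3, "x": 0, "y": 0, "z": 0, "wx": 0, "wy": 0, "wz": 0}

```text
clock: 22.38
tcp_pos: [0.5065, -0.1728, 0.1948]
orientation: [[0.952, -0.306, -0.001], [-0.306, -0.952, 0.0], [-0.001, -0.0, -1.0]]
contact_force: [-0.4, -0.1, -1.2]
opening: 0.0299
```

```bash
python3 st.py|head -1
python3 - <<'E'
from aim import *
c=imaging.get_calibration("wrist");p,d=imaging.capture("wrist"); cv2.imwrite("pics/w15.png",cv2.resize(p[:,:,::-1],(800,600)))
img=p[:,:,::-1].copy(); aim(img,c)
for k in ['blue','yellow']: print(k,blob(img,k))
p,d=imaging.capture("side"); cv2.imwrite("pics/side15.png",p[:,:,::-1])
E
```

```text
[ 0.5065 -0.1728  0.1948] Ftool [-0.3968  0.2261  1.2007] 0.02991559705499907 tcp ang -106.9319377340763 rad 0.05785742568784423 psi -17.80414307367401 j6 -4.680045647064262 t 22.375
blob 295 [292.6441  72.6339] mid [ 0.5663 -0.0964] r 0.048179904887915355 far 0.059841623380617756 ang axis->mid 25.92997768363174 pca 24.259574390604463
blob 184 [262.3478 111.5163] mid [ 0.5346 -0.1176] r 0.01157564637418186 far 0.021877307578651407 ang axis->mid -0.7038925329188973 pca 25.578748825455303
green [ 0.6037 -0.0789] 0.08948338057057453 25.58170917804499
blue [(np.int32(358), (np.int32(233), np.int32(18), np.int32(18), np.int32(26)), (np.float64(242.1), np.float64(30.1)))]
yellow [(np.int32(268), (np.int32(248), np.int32(183), np.int32(13), np.int32(24)), (np.float64(253.8), np.float64(194.8)))]
```

View pics/w15.png

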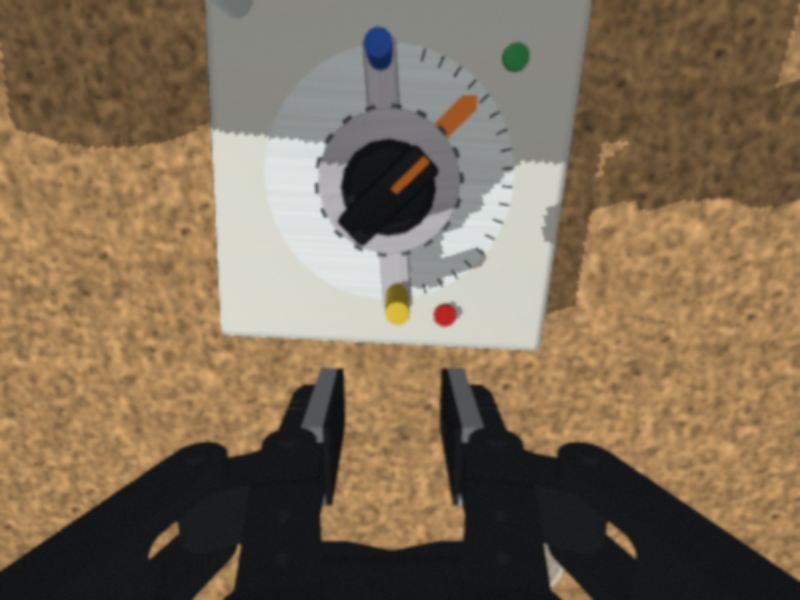

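View pics/side15.png

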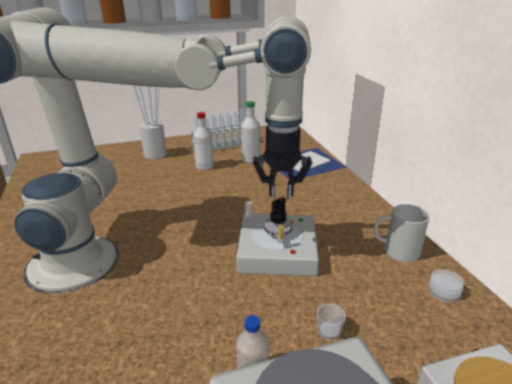

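```bash
python3 -c "
from bench import ticket
print(ticket.finish_job())"
```

```text
the job is handed in; nothing more can be done
None
```

I reset the gap adjuster and handed the job in at about 22 s of the 72 s allowed. No verdict was reported.

**What I did:**
- **Slackened the ring:** I swung the yellow pin anticlockwise about 1.07 rad, until the push rose to 26 N at the open stop.
- **Turned the knob:** I pinched the knob and turned it about 46° anticlockwise, from about -20° to about 26°.
- **Tightened the ring:** I swung the yellow pin clockwise by feel. The drag read about 0.35 N m, and I stopped at about 0.68 N m while it was still moving (11.9 N at the pin). Then I released it and lifted clear.

**Last checks:**
- **Aim:** the pointer lies at about 25.9° and the green mark at 25.6°, so the pointer's line passes about 0.5 mm from the mark's centre (4 mm allowed). A straight-line fit to the pointer's few pixels gave 24.3°. That is about 2 mm off, still inside the limit.
- **Robot:** nothing touches the gripper; the force reading was about 1 N, which is noise.
- **Bystanders:** the vial still stands, and the bottles and cup look unmoved.
- **Clamping force:** it cannot be measured directly. From the torque I estimate about 27 N, between the 12 N needed and the 55 N limit.

**One thing that disagreed:** the fingertips sat about 6 mm behind the reported TCP instead of ahead of it. My first push therefore passed over the pin without moving it. I measured the tips by camera and corrected the height.

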